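Hang the wood blocks on the rack and clamp them

TASK

Hang every loose wood block on the rack, one to a clamp, in order of length with the longest furthest left as you face the rack from the robot's side (which clamp stays empty, if any, does not matter): push each block's rod from the front right through the eye of a clamp until the block is close up to it and the rod end stands out behind, striking face up. Leave the clamp levers out until all the blocks hang; then swing all four levers clockwise, an empty clamp's too, until each lies in along the bar. Leave the harmonicas, the tin and the shaker where they are.

Things in the scene. Friction and masses are not known exactly. Their poses are not given: they have to be found in the camera images.
- blockA_mid (a point): wood block A (may be absent), brown, 120 mm long (x), 50 wide (y), 36 high (z), dark slits along its long sides; lies striking face (+z) up. The point is the centre of the wood, 18 mm up. A steel rod, 10 mm thick with a round end, sticks out 62 mm from its +x end, its axis 6 mm above this point. About 220 g, balanced within 8 mm of the point
- rodA (a point): the free end of block A's rod, on the rod's axis, 122 mm from the block's centre along its x; same axes as the block
- blockB_mid (a point): wood block B (may be absent), brown, 100 mm long (x), 50 wide (y), 36 high (z), dark slits along its long sides; lies striking face (+z) up. The point is the centre of the wood, 18 mm up. A steel rod, 10 mm thick with a round end, sticks out 62 mm from its +x end, its axis 6 mm above this point. About 190 g, balanced within 8 mm of the point
- rodB (a point): the free end of block B's rod, on the rod's axis, 112 mm from the block's centre along its x; same axes as the block
- blockC_mid (a point): wood block C (may be absent), brown, 80 mm long (x), 50 wide (y), 36 high (z), dark slits along its long sides; lies striking face (+z) up. The point is the centre of the wood, 18 mm up. A steel rod, 10 mm thick with a round end, sticks out 62 mm from its +x end, its axis 6 mm above this point. About 160 g, balanced within 8 mm of the point
- rodC (a point): the free end of block C's rod, on the rod's axis, 102 mm from the block's centre along its x; same axes as the block
- blockD_mid (a point): wood block D (may be absent), brown, 60 mm long (x), 50 wide (y), 36 high (z), dark slits along its long sides; lies striking face (+z) up. The point is the centre of the wood, 18 mm up. A steel rod, 10 mm thick with a round end, sticks out 62 mm from its +x end, its axis 6 mm above this point. About 130 g, balanced within 8 mm of the point
- rodD (a point): the free end of block D's rod, on the rod's axis, 92 mm from the block's centre along its x; same axes as the block
- eye1 (a point): clamp 1 of the fixed rack (1 leftmost seen from the robot, 4 rightmost): middle of the front mouth of its eye, 75 mm above the plank. x runs level from the front into the eye, y left along the bar, z up. Each of the four aluminium clamps, 110 mm apart, is 44 mm wide, 36 deep, 53 to 97 mm above the plank, its eye a round 12 mm bore right through; all on a dark bar 390 mm long, 28 deep
- behind1 (a point): point on the axis of eye 1, 20 mm behind the back face of its clamp (56 mm behind the front mouth); axes as the eye's
- lever1 (a joint): black lever on clamp 1, arm 11 mm thick, 70 long, turning level about a pin 18 mm behind the eye's mouth. 0 = points straight back (eye's +x), grows clockwise from above, 1.57 = along the bar, pointing right (-y); stop at 1.6. Arm axis 110 mm above the plank at the pin, 119 at 50 mm out; knobbed end tops out at 130. Stiff (0.06 N m), stays put; starts at -0.3 to 0.6
- eye2 (a point): clamp 2 of the fixed rack (1 leftmost seen from the robot, 4 rightmost): middle of the front mouth of its eye, 75 mm above the plank. x runs level from the front into the eye, y left along the bar, z up. Each of the four aluminium clamps, 110 mm apart, is 44 mm wide, 36 deep, 53 to 97 mm above the plank, its eye a round 12 mm bore right through; all on a dark bar 390 mm long, 28 deep
- behind2 (a point): point on the axis of eye 2, 20 mm behind the back face of its clamp (56 mm behind the front mouth); axes as the eye's
- lever2 (a joint): black lever on clamp 2, arm 11 mm thick, 70 long, turning level about a pin 18 mm behind the eye's mouth. 0 = points straight back (eye's +x), grows clockwise from above, 1.57 = along the bar, pointing right (-y); stop at 1.6. Arm axis 110 mm above the plank at the pin, 119 at 50 mm out; knobbed end tops out at 130. Stiff (0.06 N m), stays put; starts at -0.3 to 0.6
- eye3 (a point): clamp 3 of the fixed rack (1 leftmost seen from the robot, 4 rightmost): middle of the front mouth of its eye, 75 mm above the plank. x runs level from the front into the eye, y left along the bar, z up. Each of the four aluminium clamps, 110 mm apart, is 44 mm wide, 36 deep, 53 to 97 mm above the plank, its eye a round 12 mm bore right through; all on a dark bar 390 mm long, 28 deep
- behind3 (a point): point on the axis of eye 3, 20 mm behind the back face of its clamp (56 mm behind the front mouth); axes as the eye's
- lever3 (a joint): black lever on clamp 3, arm 11 mm thick, 70 long, turning level about a pin 18 mm behind the eye's mouth. 0 = points straight back (eye's +x), grows clockwise from above, 1.57 = along the bar, pointing right (-y); stop at 1.6. Arm axis 110 mm above the plank at the pin, 119 at 50 mm out; knobbed end tops out at 130. Stiff (0.06 N m), stays put; starts at -0.3 to 0.6
- eye4 (a point): clamp 4 of the fixed rack (1 leftmost seen from the robot, 4 rightmost): middle of the front mouth of its eye, 75 mm above the plank. x runs level from the front into the eye, y left along the bar, z up. Each of the four aluminium clamps, 110 mm apart, is 44 mm wide, 36 deep, 53 to 97 mm above the plank, its eye a round 12 mm bore right through; all on a dark bar 390 mm long, 28 deep
- behind4 (a point): point on the axis of eye 4, 20 mm behind the back face of its clamp (56 mm behind the front mouth); axes as the eye's
- lever4 (a joint): black lever on clamp 4, arm 11 mm thick, 70 long, turning level about a pin 18 mm behind the eye's mouth. 0 = points straight back (eye's +x), grows clockwise from above, 1.57 = along the bar, pointing right (-y); stop at 1.6. Arm axis 110 mm above the plank at the pin, 119 at 50 mm out; knobbed end tops out at 130. Stiff (0.06 N m), stays put; starts at -0.3 to 0.6
- harmonica1_mid (a point): bystander: chrome harmonica, 102 x 27 x 20 mm, in the grey tray (85 x 135 x 20 mm, behind the rack); its centre
- harmonica2_mid (a point): bystander: chrome harmonica, 102 x 27 x 20 mm, in the grey tray (85 x 135 x 20 mm, behind the rack); its centre
- tin_mid (a point): bystander: flat metal bridge pin tin, 65 x 49 x 22 mm, behind the rack; its centre
- shaker_mid (a point): bystander: pink egg-like finger shaker, 38 mm high, behind the rack; its centre
Mind the look-alikes: they are no part of the job. What is shaped like the part that bears blockA_mid but green or yellow is not meant.

How it is judged:
On the way:
1. all the blocks present hang in clamps, in order, rods through, while all four levers still stand out (((distance between rodA and behind1 below 0.014 m and x of blockA_mid in the frame of eye1 below -0.02 m) or (distance between rodA and behind2 below 0.014 m and x of blockA_mid in the frame of eye2 below -0.02 m) or (distance between rodA and behind3 below 0.014 m and x of blockA_mid in the frame of eye3 below -0.02 m) or (distance between rodA and behind4 below 0.014 m and x of blockA_mid in the frame of eye4 below -0.02 m)) and ((distance between rodB and behind1 below 0.014 m and x of blockB_mid in the frame of eye1 below -0.02 m) or (distance between rodB and behind2 below 0.014 m and x of blockB_mid in the frame of eye2 below -0.02 m) or (distance between rodB and behind3 below 0.014 m and x of blockB_mid in the frame of eye3 below -0.02 m) or (distance between rodB and behind4 below 0.014 m and x of blockB_mid in the frame of eye4 below -0.02 m)) and ((distance between rodC and behind1 below 0.014 m and x of blockC_mid in the frame of eye1 below -0.02 m) or (distance between rodC and behind2 below 0.014 m and x of blockC_mid in the frame of eye2 below -0.02 m) or (distance between rodC and behind3 below 0.014 m and x of blockC_mid in the frame of eye3 below -0.02 m) or (distance between rodC and behind4 below 0.014 m and x of blockC_mid in the frame of eye4 below -0.02 m)) and ((distance between rodD and behind1 below 0.014 m and x of blockD_mid in the frame of eye1 below -0.02 m) or (distance between rodD and behind2 below 0.014 m and x of blockD_mid in the frame of eye2 below -0.02 m) or (distance between rodD and behind3 below 0.014 m and x of blockD_mid in the frame of eye3 below -0.02 m) or (distance between rodD and behind4 below 0.014 m and x of blockD_mid in the frame of eye4 below -0.02 m)) and angle between each of blockA_mid, blockB_mid, blockC_mid, blockD_mid's own z axis and vertical below 0.35 rad and y of each of blockB_mid, blockC_mid, blockD_mid in the frame of blockA_mid below -0.06 m and y of each of blockC_mid, blockD_mid in the frame of blockB_mid below -0.06 m and y of blockD_mid in the frame of blockC_mid below -0.06 m and value of joint each of lever1, lever2, lever3, lever4 below 1.2 rad), for 0.2 s.
At the end, for the whole second after the job is handed in: every block present has its rod through a clamp's eye from the front, with the rod end at least 7 mm out behind the clamp, striking face up within 0.35 rad, the longer of any two blocks further left; all four levers turned past 1.37 rad (along the bar is 1.57); blocks at rest (((distance between rodA and behind1 below 0.014 m and x of blockA_mid in the frame of eye1 below -0.02 m) or (distance between rodA and behind2 below 0.014 m and x of blockA_mid in the frame of eye2 below -0.02 m) or (distance between rodA and behind3 below 0.014 m and x of blockA_mid in the frame of eye3 below -0.02 m) or (distance between rodA and behind4 below 0.014 m and x of blockA_mid in the frame of eye4 below -0.02 m)) and ((distance between rodB and behind1 below 0.014 m and x of blockB_mid in the frame of eye1 below -0.02 m) or (distance between rodB and behind2 below 0.014 m and x of blockB_mid in the frame of eye2 below -0.02 m) or (distance between rodB and behind3 below 0.014 m and x of blockB_mid in the frame of eye3 below -0.02 m) or (distance between rodB and behind4 below 0.014 m and x of blockB_mid in the frame of eye4 below -0.02 m)) and ((distance between rodC and behind1 below 0.014 m and x of blockC_mid in the frame of eye1 below -0.02 m) or (distance between rodC and behind2 below 0.014 m and x of blockC_mid in the frame of eye2 below -0.02 m) or (distance between rodC and behind3 below 0.014 m and x of blockC_mid in the frame of eye3 below -0.02 m) or (distance between rodC and behind4 below 0.014 m and x of blockC_mid in the frame of eye4 below -0.02 m)) and ((distance between rodD and behind1 below 0.014 m and x of blockD_mid in the frame of eye1 below -0.02 m) or (distance between rodD and behind2 below 0.014 m and x of blockD_mid in the frame of eye2 below -0.02 m) or (distance between rodD and behind3 below 0.014 m and x of blockD_mid in the frame of eye3 below -0.02 m) or (distance between rodD and behind4 below 0.014 m and x of blockD_mid in the frame of eye4 below -0.02 m)) and angle between each of blockA_mid, blockB_mid, blockC_mid, blockD_mid's own z axis and vertical below 0.35 rad and y of each of blockB_mid, blockC_mid, blockD_mid in the frame of blockA_mid below -0.06 m and y of each of blockC_mid, blockD_mid in the frame of blockB_mid below -0.06 m and y of blockD_mid in the frame of blockC_mid below -0.06 m and value of joint each of lever1, lever2, lever3, lever4 above 1.37 rad and linear speed of each of blockA, blockB, blockC, blockD below 0.02 m/s); the robot touches nothing.
It fails at once if the harmonica1 is moved more than 4 cm (distance of harmonica1_mid from where it was at the start of the episode above 0.04 m).
It fails at once if the harmonica2 is moved more than 4 cm (distance of harmonica2_mid from where it was at the start of the episode above 0.04 m).
It fails at once if the tin is moved more than 4 cm (distance of tin_mid from where it was at the start of the episode above 0.04 m).
It fails at once if the shaker is moved more than 4 cm (distance of shaker_mid from where it was at the start of the episode above 0.04 m).
Of blockA, blockB, blockC, blockD only 3 to 4 are there at a start; the rules pass over those that are not, and their reading is None.
At some moment in a run one of blockA, blockB, blockC, blockD may be knocked a few centimetres aside while the robot is not near it.
Once in a run the grip may slacken for a moment while it holds something.
It also fails if it takes over 210 s, if anything falls off the work surface, if the arm or the gripper's body presses on something with over 40 N, if the wrist force passes 120 N, or if a joint passes its speed limit or range.

ROBOT

A 6-joint arm with a two-finger parallel gripper is mounted at the origin on the work surface. World frame = base frame: x ahead of the robot, y to its left, z up, the work surface at z = 0. Lengths are in m, angles in rad, forces in N, time in s.
With the tool pointing down it reaches from about 0.35 to 0.775 m from the base axis. Payload 7.3 kg.
Tool frame: the origin (TCP) lies between the finger pads; the fingertips stand 17 mm ahead of it and the grasp point (between the pads) lies 2 mm behind it; z points along the fingers, y is the direction in which the jaws open and shut (so a half turn about z gives the same grasp; the last joint's range is limited). The gripper opens to 92 mm and grips with 3 to 60 N. Pads are 19 mm wide; open, the fingers measure 130 mm over their backs; the gripper's body (75 mm by 190 mm) begins 47 mm behind the grasp point.
Start: joints at [1.026, 0.342, 1.524, -0, 1.275, -0.146], TCP at [0.204, 0.484, 0.244] pointing down, gripper open.
Joint ranges: [-2.53, 2.53], [-0.77, 2.02], [0.04, 2.7], [-1, 4.14], [0.28, 2.66], [-3.11, 3.11]. Speed limits (rad/s): [2.57, 2.57, 3.14, 3.14, 3.14, 3.14].

INTERFACE

Orientations are given as a 3x3 rotation matrix whose columns are the frame's x, y, z axes.
In Python, from station import ctrl, vision, order, finder gives the robot as it stands.
- The arm moves only by the tool drive_tool, never from a script. Its argument "motion" is a list of rows, each a list of 7 numbers: the opening, from 0 (shut) to 1 (fully open), then the shift along the tool's x, y, z in cm, then the turn, a rotation vector about the tool's x, y, z in rad. In form: [[hand, tx, ty, tz, wx, wy, wz], ...]. A call has 1 to 10 rows; each row is the pose to reach, as a shift and turn from the pose commanded when the call began, along the tool's axes at that moment; what a row does not reach only later rows make up. A row lasts 1/8 s, in which the tool goes at most 62.5 mm and 10.7 degrees, less where a joint would pass 70% of its speed; a pose out of reach is approached as far as the arm can. A call with a gripper value outside its range is refused whole. The fingers move at their own pace and stop on an object; "squeeze" is the grip in N (left out, the last holds). Time passes only in rows, so rows that repeat a pose let the fingers close. It gives the time, the measured TCP pose, the force and the opening at its end, in the units of the state.
- ctrl.observe(): the state, without advancing time (a new reading comes with each control period).
- vision.capture(name): name is "side" or "top"; returns a dict with "frame" (400x640x3 uint8, red, green, blue), "fov_y" (degrees; the focal length in pixels is half the picture's height over the tangent of half this angle, whatever the lens; pixels are square), "cx", "cy" (the principal point, pixels), "extrinsics" (4x4, takes a point from world to camera coordinates). Camera axes: x right, y down, z forward; pixel columns grow to the right and rows downward; lengths in m; the calibration is good to about 2 mm. A picture is of the moment at which its call begins. There is no depth.
- order.sign_off(): hands the job in, once; it reports no verdict.
Trained networks look in a picture, given as the dict that the camera call returned (one of the last four; its "shot" number tells which), for a name from the list of things; names that differ only in an ending like _2 or _b are one class to them, and where a whole thing is asked for, a point or a joint stands for the part that bears it (a point fixed in the world has none). Each returns a list of dicts, best first, with "p" (0 to 1); they miss things now and then, are a little off and sometimes report something else, mostly with a low value. They report only what shows in the picture. A call takes as long as a camera call. They do not tell look-alikes from the thing itself.
- finder.spot_in(target, picture): "position" ([x, y, z] in m, in world coordinates, good to about 4 mm: the middle of the surface that is visible of it).
The state is a dict: "t": time; "joints": joint angles; "joint_vel": joint speeds; "joint_torque": joint torques, N m; "tcp_pos": TCP position; "tcp_rot": TCP orientation; "ft_force": force on the tool from outside, world axes, zero at the start; "wrist_torque": the same for the moment, N m; "opening": finger opening in m.
Only numpy, scipy, OpenCV 4.12 (cv2) and the standard library are available. Lean on these libraries where they do the work, as an engineer would, in place of code of your own. Each camera call takes 0.05 s, during which the arm holds its last target. There are 200 camera calls.

## Working session

There is one attempt and no reset: what is moved stays moved. The work goes in short steps, Python scripts to look and compute and a tool call to move; the robot and the scene stay as the last step left them, time stands still between calls to the robot, and variables do not carry over. Pictures are saved under pics/ and viewed, about 12 in all and at most 16, crops included, and the job is handed in when it is done.

Besides the shell and the picture viewer there is one more tool, called after "Emit:" by a JSON object that holds its "op" and its "data", one argument or row to a line. drive_tool: Moves the arm, as the interface text tells. Its arguments: {"type":"object","properties":{"motion":{"type":"array","items":{"type":"array","items":{"type":"number"}}},"squeeze":{"type":"number"}},"required":["motion"]}

```bash
mkdir -p pics; ls
cat > h.py <<'E'
import sys; sys.path.insert(0,'.')
import numpy as np, cv2
from station import ctrl, vision, order, finder
def cam(p):
    f=p['frame'].shape[0]/2/np.tan(np.radians(p['fov_y'])/2)
    return np.array([[f,0,p['cx']],[0,f,p['cy']],[0,0,1]]), np.array(p['extrinsics'])
def proj(p,X):
    K,E=cam(p); X=np.atleast_2d(X); c=(E[:3,:3]@X.T).T+E[:3,3]; q=(K@c.T).T; return q[:,:2]/q[:,2:]
def unproj(p,uv,z):
    K,E=cam(p); uv=np.atleast_2d(uv); d=np.c_[uv,np.ones(len(uv))]@np.linalg.inv(K).T@E[:3,:3]
    o=-E[:3,:3].T@E[:3,3]; return o+d*((z-o[2])/d[:,2])[:,None]
def save(p,n,crop=None,s=1):
    im=p['frame'][:,:,::-1]
    if crop: u0,v0,u1,v1=crop; im=im[v0:v1,u0:u1]
    cv2.imwrite('pics/'+n,cv2.resize(im,None,fx=s,fy=s,interpolation=cv2.INTER_CUBIC))
E
python3 - <<'E'
from h import *
np.set_printoptions(precision=4,suppress=True)
s=ctrl.observe(); print(s['t'],s['tcp_pos'],s['tcp_rot'],s['opening'])
for c in('top','side'):
    p=vision.capture(c); save(p,c+'0.png',s=1.25); K,E=cam(p); print(c,K[0,0],p['cx'],p['cy'],-E[:3,:3].T@E[:3,3],E[2,:3])
    for n in ['blockA_mid','blockB_mid','blockC_mid','blockD_mid','rodA','lever1','lever2','lever3','lever4','eye1','eye2','eye3','eye4','behind1']:
        try: r=finder.spot_in(n,p)
        except Exception as e: print(n,e); continue
        print(n,[(round(d['p'],2),np.round(d['position'],3).tolist(),proj(p,d['position'])[0].round().tolist()) for d in r[:6]])
E
```

```text
pics
0.0 [0.2036 0.4835 0.243 ] [[-0.9215  0.3883 -0.0008]
 [ 0.3883  0.9215 -0.0013]
 [ 0.0002 -0.0016 -1.    ]] 0.09177686136742266
top 460.7294013183447 313.53494500731387 197.25737979022335 [0.2557 0.0523 1.2911] [ 0.1915  0.0065 -0.9815]
blockA_mid [(0.96, [0.514, 0.313, 0.034], [223.0, 195.0]), (0.94, [0.704, 0.422, 0.04], [185.0, 130.0]), (0.55, [0.186, 0.299, 0.035], [226.0, 316.0]), (0.37, [0.52, -0.333, 0.03], [455.0, 187.0]), (0.26, [0.739, -0.231, 0.026], [412.0, 114.0])]
blockB_mid [(0.97, [0.362, -0.343, 0.037], [463.0, 243.0])]
blockC_mid [(0.81, [0.513, -0.333, 0.033], [455.0, 189.0]), (0.61, [0.38, 0.302, 0.037], [226.0, 243.0])]
blockD_mid [(0.66, [0.378, 0.303, 0.034], [226.0, 243.0]), (0.34, [0.363, -0.342, 0.035], [463.0, 243.0])]
rodA [(0.93, [0.697, 0.421, 0.035], [186.0, 133.0]), (0.66, [0.185, 0.303, 0.033], [225.0, 316.0])]
lever1 [(0.69, [0.627, 0.133, 0.122], [285.0, 145.0]), (0.57, [0.607, -0.18, 0.122], [404.0, 149.0]), (0.56, [0.62, 0.026, 0.117], [325.0, 147.0]), (0.53, [0.613, -0.088, 0.122], [369.0, 148.0]), (0.53, [0.595, -0.028, 0.052], [345.0, 162
[... 1938 characters left out ...]
0.613, -0.094, 0.118], [394.0, 232.0])]
lever3 [(0.9, [0.603, -0.189, 0.12], [403.0, 263.0]), (0.74, [0.622, 0.02, 0.117], [384.0, 202.0]), (0.54, [0.625, 0.128, 0.12], [375.0, 177.0]), (0.54, [0.613, -0.094, 0.118], [394.0, 232.0])]
lever4 [(0.9, [0.603, -0.189, 0.12], [403.0, 263.0]), (0.74, [0.622, 0.02, 0.117], [384.0, 202.0]), (0.54, [0.625, 0.128, 0.12], [375.0, 177.0]), (0.54, [0.613, -0.094, 0.118], [394.0, 232.0])]
eye1 [(0.85, [0.587, -0.101, 0.071], [381.0, 252.0])]
eye2 [(0.85, [0.587, -0.101, 0.071], [381.0, 252.0])]
eye3 [(0.85, [0.587, -0.101, 0.071], [381.0, 252.0])]
eye4 [(0.85, [0.587, -0.101, 0.071], [381.0, 252.0])]
behind1 [(0.88, [0.591, -0.104, 0.073], [383.0, 252.0])]
```

View pics/top0.png

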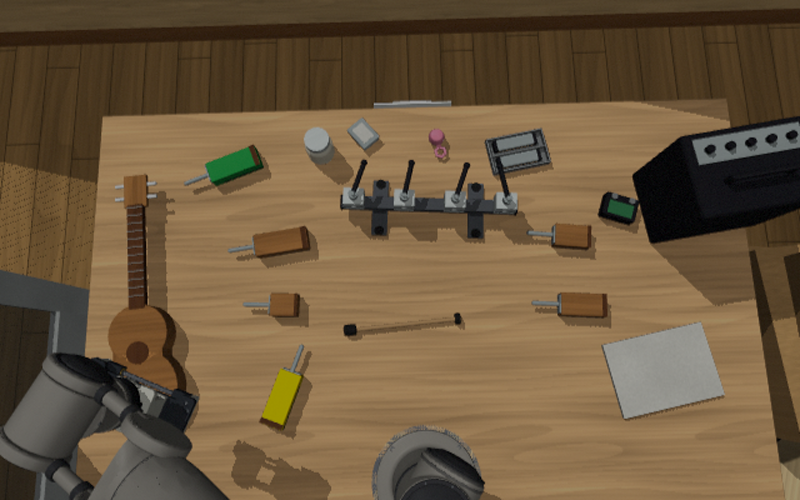

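View pics/side0.png

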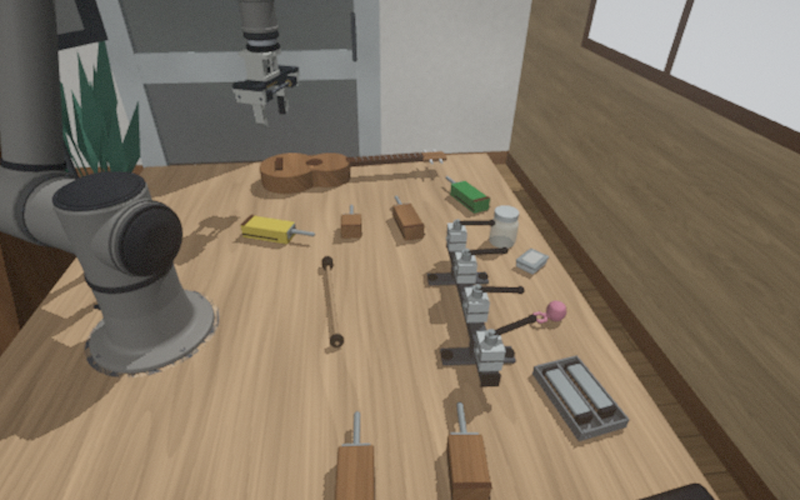

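The top view at 1.25x shows brown blocks A at (280,242), D (285,305), C (572,236) and B (583,305), all with rods pointing +y. The look-alikes are green at (233,165) and yellow at (283,398), and are not meant. The rack's clamps are at (352,198), (404,199), (456,200) and (507,202), levers out. One close crop next, to check the choice and measure.

Run:
```python
from h import *
p=vision.capture('top'); q=vision.capture('side')
np.savez('k0.npz',top=p['frame'],side=q['frame'])
rs=lambda im,c,s:cv2.resize(im[c[1]:c[3],c[0]:c[2],::-1],None,fx=s,fy=s,interpolation=cv2.INTER_CUBIC)
a=rs(p['frame'],(262,120,422,200),5); cv2.imwrite('pics/rt.png',a)   # 800x400
b=rs(q['frame'],(340,170,440,310),4)  # 400x560
c=rs(p['frame'],(180,170,250,260),4)[:300]; d=rs(p['frame'],(415,170,495,260),4)
m=np.zeros((600,800,3),np.uint8); m[:560,:400]=b; m[:300,400:680]=c; m[300:600,400:720]=d[:300]
cv2.imwrite('pics/rs.png',m)
```

```text
(no output)
```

View pics/rt.png

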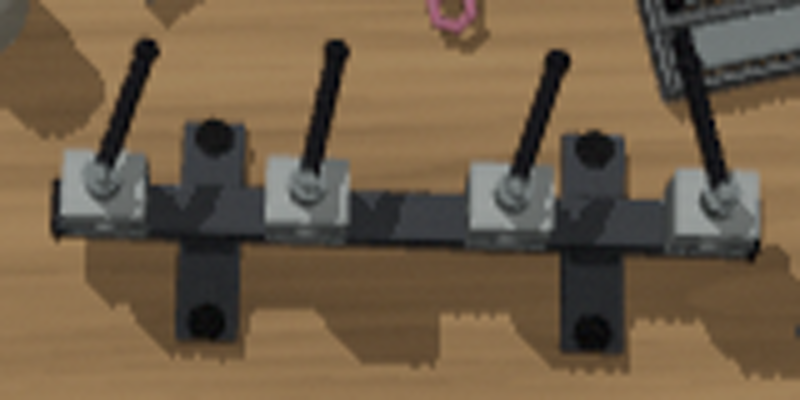

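View pics/rs.png

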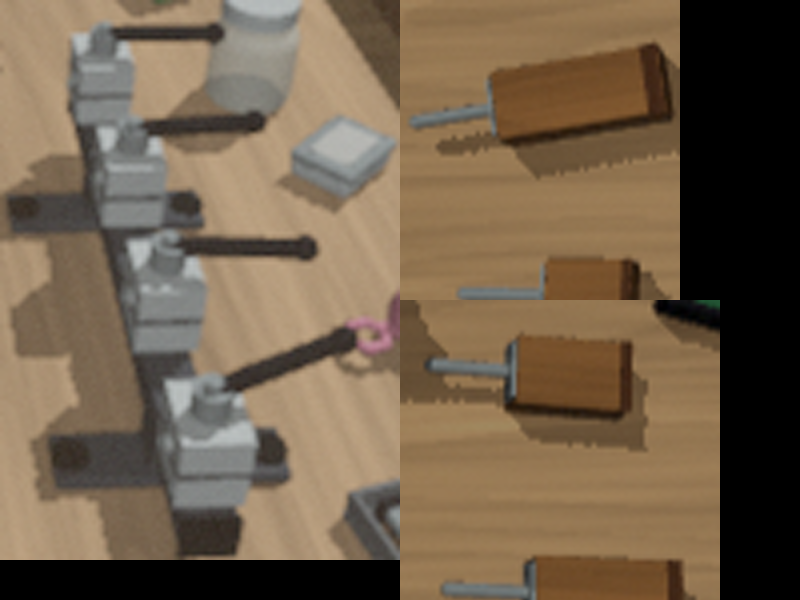

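Top crop (5x): clamp tops at (104,185), (308,192), (512,200), (715,208); levers 1–3 lean right, lever 4 leans left. The other crops confirm brown A, D, C and B with rods left. Now fitting edge models for the rack and blocks.

```bash
cat > fit.py <<'E'
from h import *
from scipy.optimize import minimize
from scipy.ndimage import map_coordinates
LEN=dict(A=.12,B=.10,C=.08,D=.06)
def grads(p,s=1.0):
    g=cv2.GaussianBlur(p['frame'].astype(np.float32),(0,0),s)
    return [np.stack([cv2.Sobel(g,cv2.CV_32F,1,0,scale=.125)[...,i],cv2.Sobel(g,cv2.CV_32F,0,1,scale=.125)[...,i]]) for i in range(3)]
def box(lo,hi,cp,R,t,n=25):
    """segments (3D) of faces visible from camera centre cp"""
    lo,hi=np.array(lo),np.array(hi); c=R.T@(cp-t); S=set()
    for a in range(3):
        for sgn in(0,1):
            if (sgn and c[a]>hi[a]) or (not sgn and c[a]<lo[a]):
                b,d=[i for i in range(3) if i!=a]
                for (i,j,fi) in((b,d,0),(b,d,1),(d,b,0),(d,b,1)):
                    P=[0]*3;Q=[0]*3;P[a]=Q[a]=sgn;P[j]=Q[j]=fi;P[i]=0;Q[i]=1; S.add((tuple(P),tuple(Q)))
    f=lambda b:lo+(hi-lo)*np.array(b)
    return [(R@f(P)+t,R@f(Q)+t) for P,Q in S]
def rod(x0,x1,z,r,cp,R,t):
    a=R@[x0,0,z]+t;b=R@[x1,0,z]+t; n=np.cross(b-a,cp-a);n*=r/np.linalg.norm(n); b2=b-(b-a)/np.linalg.norm(b-a)*.003
    return [(a+n,b2+n),(a-n,b2-n),(b+n*.7,b-n*.7)]
def score(segs,p,G):
    u=np.linspace(.04,.96,20)[:,None]; tot=0;w=0
    for a,b in segs:
        P=proj(p,a+(b-a)*u); d=P[-1]-P[0]; L=np.linalg.norm(d)+1e-9; n=np.array([-d[1],d[0]])/L
        v=0
        for g in G:
            v=v+np.abs(sum(n[i]*map_coordinates(g[i],[P[:,1],P[:,0]],order=1,mode='nearest') for i in(0,1)))
        tot+=np.minimum(v,60).mean()*L; w+=L
    return tot/w
def Rz(a): c,s=np.cos(a),np.sin(a); return np.array([[c,-s,0],[s,c,0],[0,0,1]])
def centre(p): E=np.array(p['extrinsics']); return -E[:3,:3].T@E[:3,3]
def block_segs(k,x,p):  # x: X,Y,yaw,(z of centre),(pitch: nose up)
    from scipy.spatial.transform import Rotation as Ro
    z=x[3] if len(x)>3 else .018; pt=x[4] if len(x)>4 else 0
    R=Rz(x[2])@Ro.from_euler('y',-pt).as_matrix(); t=np.array([x[0],x[1],z]);c=centre(p);l=LEN[k]/2
    return box((-l,-.025,-.018),(l,.025,.018),c,R,t)+rod(l,l+.062,.006,.005,c,R,t)
def rack_segs(x,p):
    R=Rz(x[2]);c=centre(p);S=[]; z0=x[3] if len(x)>3 else 0
    for i in range(4):
        t=np.array([x[0],x[1],z0])+R@[0,.165-.11*i,0]; S+=box((0,-.022,.053),(.036,.022,.097),c,R,t)
    return S
def fit(fn,x0,steps,pics,tries=12,seed=0):
    GS=[(p,grads(p)) for p in pics]
    f=lambda x:-sum(score(fn(x,p),p,G) for p,G in GS)/len(GS)
    rng=np.random.default_rng(seed);best=None;x0=np.array(x0,float);steps=np.array(steps)
    for k in range(tries):
        s=x0+(rng.uniform(-1,1,len(x0))*steps if k else 0)
        r=minimize(f,s,method='Nelder-Mead',options=dict(initial_simplex=np.vstack([s]+[s+np.eye(len(s))[i]*steps[i]*.5 for i in range(len(s))]),xatol=1e-4,fatol=1e-3,maxiter=250))
        if best is None or r.fun<best.fun: best=r
    return best.x,-best.fun
E
cat > m0.py <<'E'
from fit import *
np.set_printoptions(precision=4,suppress=True)
p=vision.capture('top');q=vision.capture('side')
for pics in([p],[q],[p,q]):
    print('rack',*fit(rack_segs,[.575,-.028,-.03],[.012,.012,.05],pics))
    for k,x in dict(A=[.52,.305,1.68],B=[.365,-.343,1.57],C=[.515,-.335,1.55],D=[.38,.3,1.57]).items():
        print(k,*fit(lambda x,p:block_segs(k,x,p),x,[.012,.012,.12],pics,8))
E
time python3 m0.py
```

```text
rack [ 0.5744 -0.0221 -0.0612] 35.47815375051851
A [0.5218 0.3087 1.718 ] 34.34008581555733
B [ 0.3623 -0.3526  1.4926] 27.810758529406314
C [ 0.5178 -0.3422  1.4663] 31.795340762150072
D [0.3795 0.303  1.5314] 23.688795252976224
rack [ 0.577  -0.0227 -0.0613] 31.25323926240817
A [0.5228 0.3084 1.7073] 29.322959173862767
B [ 0.3642 -0.3554  1.513 ] 24.06326768882915
C [ 0.5175 -0.3445  1.4602] 27.226292535747568
D [0.3807 0.3042 1.5313] 28.914399311870103
rack [ 0.576  -0.0224 -0.0576] 32.426049348224296
A [0.5221 0.3086 1.7194] 31.690374126604674
B [ 0.364  -0.3539  1.5105] 24.996886987218986
C [ 0.5178 -0.3427  1.4617] 28.95486989918384
D [0.3803 0.3031 1.5354] 26.006502129843454
real	0m45.147s
user	0m42.069s
sys	0m0.314s
```

Both cameras agree to about 2 mm. Four blocks: A→1, B→2, C→3, D→4. Starting with A.

```bash
cat > plan.py <<'E'
from h import *
from scipy.spatial.transform import Rotation as Ro
def tool(yaw): c,s=np.cos(yaw),np.sin(yaw); return np.array([[c,s,0],[s,-c,0],[0,0,-1]])
RX,RY,RYAW=.576,-.0224,-.0576
def rack(i,x,y=0): # world xy of a point in eye-i frame
    c,s=np.cos(RYAW),np.sin(RYAW); Y=.165-.11*(i-1)+y; return RX+c*x-s*Y, RY+s*x+c*Y
def plan(*wps,st=None):
    """wps (x,y,z,yaw): printed relative to start pose"""
    st=st or ctrl.observe(); p0=np.array(st['tcp_pos']);R0=np.array(st['tcp_rot']); pp,pR=p0,R0
    print('t',round(st['t'],2),'tcp',p0.round(4),'yaw',round(np.arctan2(R0[1,0],R0[0,0]),4),'F',np.round(st['ft_force'],1),'open',round(st['opening'],4))
    for x,y,z,w in wps:
        p=np.array([x,y,z]);R=tool(w); n=max(np.linalg.norm(p-pp)/.0625,np.degrees((Ro.from_matrix(pR).inv()*Ro.from_matrix(R)).magnitude())/10.7)
        print(np.round(100*R0.T@(p-p0),2).tolist(),Ro.from_matrix(R0.T@R).as_rotvec().round(4).tolist(),'rows>=%.1f'%n); pp,pR=p,R
E
python3 -c "
from plan import *
plan((.522,.3086,.12,1.7194),(.522,.3086,.022,1.7194))"
```

```text
t 1.7 tcp [0.2039 0.4838 0.2438] yaw 2.7428 F [-1.1  0.1 -0.6] open 0.0915
[-36.12, -3.8, 12.38] [0.0002, -0.0, 1.0234] rows>=6.1
[-36.12, -3.8, 22.18] [0.0002, -0.0, 1.0234] rows>=1.6
```

Emit:
{"op": "drive_tool", "data": {
  "motion": [
    [1,-36.1,-3.8,12.4,0,0,1.023],
    [1,-36.1,-3.8,12.4,0,0,1.023],
    [1,-36.1,-3.8,12.4,0,0,1.023],
    [1,-36.1,-3.8,12.4,0,0,1.023],
    [1,-36.1,-3.8,12.4,0,0,1.023],
    [1,-36.1,-3.8,12.4,0,0,1.023],
    [1,-36.1,-3.8,12.4,0,0,1.023],
    [1,-36.1,-3.8,12.4,0,0,1.023],
    [1,-36.1,-3.8,12.4,0,0,1.023]
  ],
  "squeeze": 30
}}

```text
t: 2.82
tcp_pos: [0.5208, 0.3097, 0.1204]
tcp_rot: [[-0.15, 0.989, 0.0], [0.989, 0.15, 0.001], [0.0, 0.0, -1.0]]
ft_force: [0.7, 0.2, 0.4]
opening: 0.0918
```

```bash
python3 -c "
from plan import *
plan((.522,.3086,.022,1.7194),(.522,.3086,.16,1.7194))"
```

```text
t 2.83 tcp [0.5208 0.3097 0.1204] yaw 1.7217 F [0.7 0.2 0.4] open 0.0918
[-0.13, 0.1, 9.84] [0.0004, -0.0005, 0.0023] rows>=1.6
[-0.12, 0.11, -3.96] [0.0004, -0.0005, 0.0023] rows>=2.2
```

Emit:
{"op": "drive_tool", "data": {
  "motion": [
    [1,-0.1,0.1,5,0,0,0],
    [1,-0.1,0.1,9.8,0,0,0],
    [1,-0.1,0.1,9.8,0,0,0],
    [0.3,-0.1,0.1,9.8,0,0,0],
    [0.3,-0.1,0.1,9.8,0,0,0],
    [0.3,-0.1,0.1,9.8,0,0,0],
    [0.3,-0.1,0.1,9.8,0,0,0],
    [0.3,-0.1,0.1,9.8,0,0,0],
    [0.3,-0.1,0.1,5,0,0,0],
    [0.3,-0.1,0.1,-2,0,0,0]
  ],
  "squeeze": 30
}}

```text
t: 4.08
tcp_pos: [0.5217, 0.3071, 0.1314]
tcp_rot: [[-0.148, 0.989, -0.005], [0.989, 0.148, -0.002], [-0.001, -0.005, -1.0]]
ft_force: [1.2, 0.9, -2.3]
opening: 0.0497
```

```bash
python3 -c "
from plan import *
# rod axis at 75 -> block centre .069 -> tcp .073 (tcp 4 above centre)
x,y=rack(1,-.122-.03)
plan((.43,.2,.14,.8),(x,y,.14,RYAW),(x,y,.073,RYAW))"
```

```text
t 4.08 tcp [0.5217 0.3071 0.1314] yaw 1.7196 F [ 1.2  0.9 -2.3] open 0.0497
[-9.23, -10.66, -0.79] [-0.004, 0.0034, 0.9196] rows>=4.9
[-14.13, -11.02, -0.78] [-0.0024, 0.0053, 1.7771] rows>=4.6
[-14.12, -10.98, 5.91] [-0.0024, 0.0053, 1.7771] rows>=1.1
```

Emit:
{"op": "drive_tool", "data": {
  "motion": [
    [0.3,-9.2,-10.7,-0.8,0,0,0.92],
    [0.3,-9.2,-10.7,-0.8,0,0,0.92],
    [0.3,-9.2,-10.7,-0.8,0,0,0.92],
    [0.3,-9.2,-10.7,-0.8,0,0,0.92],
    [0.3,-9.2,-10.7,-0.8,0,0,0.92],
    [0.3,-14.1,-11,-0.8,0,0.004,1.777],
    [0.3,-14.1,-11,-0.8,0,0.004,1.777],
    [0.3,-14.1,-11,-0.8,0,0.004,1.777],
    [0.3,-14.1,-11,-0.8,0,0.004,1.777],
    [0.3,-14.1,-11,-0.8,0,0.004,1.777]
  ]
}}

```text
t: 5.32
tcp_pos: [0.4347, 0.1518, 0.14]
tcp_rot: [[0.998, -0.062, 0.002], [-0.062, -0.998, 0.003], [0.001, -0.003, -1.0]]
ft_force: [-0.2, -0.5, -1.5]
opening: 0.0501
```

```bash
python3 -c "
from plan import *
x,y=rack(1,-.122-.03)
plan((x,y,.14,RYAW),(x,y,.073,RYAW))"
```

```text
t 5.33 tcp [0.4347 0.1518 0.14  ] yaw -0.062 F [-0.2 -0.5 -1.5] open 0.0501
[-0.09, 0.08, -0.0] [-0.0026, -0.0014, -0.0043] rows>=0.0
[-0.1, 0.1, 6.7] [-0.0026, -0.0014, -0.0043] rows>=1.1
```

Emit:
{"op": "drive_tool", "data": {
  "motion": [
    [0.3,-0.1,0.1,3.5,0,0,0],
    [0.3,-0.1,0.1,6.7,0,0,0],
    [0.3,-0.1,0.1,6.7,0,0,0],
    [0.3,-0.1,0.1,6.7,0,0,0]
  ]
}}

```text
t: 5.82
tcp_pos: [0.4347, 0.1513, 0.074]
tcp_rot: [[0.998, -0.057, 0.003], [-0.057, -0.998, 0.003], [0.003, -0.003, -1.0]]
ft_force: [0.6, 0.5, -1.6]
opening: 0.0499
```

```bash
cat > held.py <<'E'
from fit import *; from plan import *
np.set_printoptions(precision=4,suppress=True)
def held_segs(k,x,p):  # only rod + front end face (free of the gripper)
    from scipy.spatial.transform import Rotation as Ro
    R=Rz(x[2])@Ro.from_euler('y',-x[4]).as_matrix(); t=np.array(x[:2].tolist()+[x[3]]);c=centre(p);l=LEN[k]/2
    b=[s for s in box((-l,-.025,-.018),(l,.025,.018),c,R,t) if ((s[0]+s[1])/2-t)@R[:,0]>l-.001 or ((s[0]+s[1])/2-t)[2]>.01 and abs(((s[0]+s[1])/2-t)@R[:,1])>.02]
    return b+rod(l,l+.062,.006,.005,c,R,t)*3
def run(k,i,show=None):
    s=ctrl.observe();R0=np.array(s['tcp_rot']);t=s['tcp_pos'];yaw=np.arctan2(R0[1,0],R0[0,0])
    p=vision.capture('top');q=vision.capture('side')
    x0=[t[0],t[1],yaw,t[2]-.004,0]; out={}
    for nm,pics in(('both',[p,q]),('top',[p]),('side',[q])):
        r=fit(rack_segs,[RX,RY,RYAW],[.004,.004,.01],pics,4)
        z=fit(lambda x,pp:held_segs(k,x,pp),x0,[.008,.006,.03,.006,.03],pics,8)
        c,sn=np.cos(r[0][2]),np.sin(r[0][2]); b=z[0];l=LEN[k]/2+.062
        tip=np.array([b[0]+l*np.cos(b[2])*np.cos(b[4])-.006*np.sin(b[4]),b[1]+l*np.sin(b[2]),b[3]+.006+l*np.sin(b[4])])
        o=np.array([r[0][0]-sn*(.165-.11*(i-1)),r[0][1]+c*(.165-.11*(i-1))]); d=tip[:2]-o
        print(nm,'rack',r[0],round(r[1],1),'blk',b,round(z[1],1),'tip in eye: x %.1f y %.1f z %.1f mm  dyaw %.3f'%(1e3*(c*d[0]+sn*d[1]),1e3*(-sn*d[0]+c*d[1]),1e3*(tip[2]-.075),b[2]-r[0][2]))
        out[nm]=(r[0],b)
    print('tcp',t,'yaw',yaw,'F',np.round(s['ft_force'],1),'tau',np.round(s['wrist_torque'],2),'open',s['opening'],'t',s['t'])
    if show:
        ims=[]
        for pp in(p,q):
            im=cv2.resize(pp['frame'][:,:,::-1],None,fx=4,fy=4,interpolation=cv2.INTER_CUBIC)
            r,b=out['both']
            for a,e in rack_segs(r,pp)+held_segs(k,b,pp):
                P=(proj(pp,np.array([a,e]))*4+2).astype(int); cv2.line(im,tuple(map(int,P[0])),tuple(map(int,P[1])),(0,255,255),1)
            e=proj(pp,[o[0],o[1],.075])[0]*4; u,v=int(e[0])-200,int(e[1])-230
            ims.append(im[max(v,0):max(v,0)+400,max(u,0):max(u,0)+400])
        cv2.imwrite('pics/'+show,np.hstack(ims))
if __name__=='__main__': run(sys.argv[1],int(sys.argv[2]),sys.argv[3] if len(sys.argv)>3 else None)
E
python3 held.py A 1 a1.png
```

```text
both rack [ 0.576  -0.0226 -0.0572] 33.2 blk [ 0.4309  0.1226  0.1347  0.0834 -0.0934] 28.3 tip in eye: x -33.3 y -5.1 z 3.1 mm  dyaw 0.192
top rack [ 0.5743 -0.0222 -0.0614] 36.4 blk [0.4183 0.121  0.1298 0.0717 0.0551] 29.9 tip in eye: x -45.2 y -8.5 z 9.4 mm  dyaw 0.191
side rack [ 0.5771 -0.0226 -0.0613] 32.0 blk [ 0.4572  0.2828 -0.1029 -0.0233  0.063 ] 31.8 tip in eye: x -17.1 y 127.4 z -84.6 mm  dyaw -0.042
tcp [0.4347 0.1513 0.074 ] yaw -0.05720644963824956 F [ 0.6  0.5 -1.6] tau [-0.03  0.2   0.03] open 0.04991001435822053 t 5.825
```

View pics/a1.png

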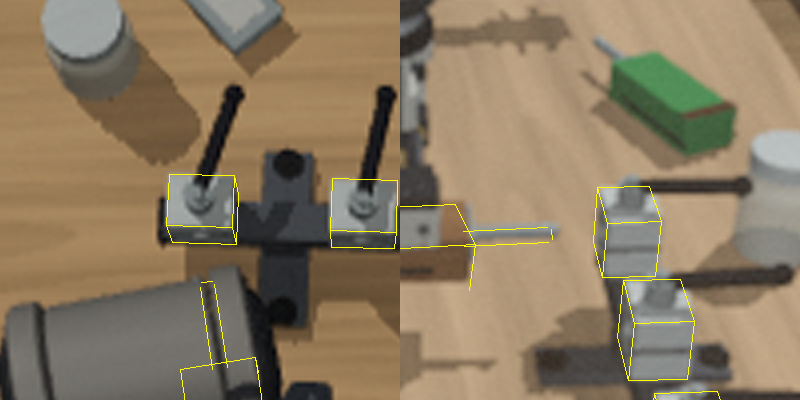

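The rack outline fits well. In the top view the arm hides the rod (left, about (210,320)). The side view shows it level at (510,232). I'll turn the rod to +y here to compare the robot's coordinates with the cameras'.

Emit:
{"op": "drive_tool", "data": {
  "motion": [
    [0.3,0,0,0,0,0,-1.5],
    [0.3,0,0,0,0,0,-1.5],
    [0.3,0,0,0,0,0,-1.5],
    [0.3,0,0,0,0,0,-1.5],
    [0.3,0,0,0,0,0,-1.5],
    [0.3,0,0,0,0,0,-1.5],
    [0.3,0,0,0,0,0,-1.5],
    [0.3,0,0,0,0,0,-1.5],
    [0.3,0,0,0,0,0,-1.5],
    [0.3,0,0,0,0,0,-1.5]
  ]
}}

```text
t: 7.18
tcp_pos: [0.4345, 0.1513, 0.0738]
tcp_rot: [[0.131, 0.991, 0.004], [0.991, -0.131, 0.003], [0.003, 0.003, -1.0]]
ft_force: [-0.1, -0.1, -3.2]
opening: 0.0496
```

```bash
cat > cal.py <<'E'
from held import *
k=sys.argv[1]
s=ctrl.observe();R0=np.array(s['tcp_rot']);t=s['tcp_pos'];yaw=np.arctan2(R0[1,0],R0[0,0])
p=vision.capture('top');q=vision.capture('side')
print('tcp',t,yaw)
z0=t[2]-.004
print('top xy,yaw at z fixed',*fit(lambda x,pp:held_segs(k,np.r_[x,z0,0],pp),[t[0],t[1],yaw],[.006,.006,.03],[p],8))
print('side',*fit(lambda x,pp:held_segs(k,np.r_[x,z0,0],pp),[t[0],t[1],yaw],[.006,.006,.03],[q],8))
print('side z free, y,yaw fixed',*fit(lambda x,pp:held_segs(k,np.r_[x[0],t[1],yaw,x[1],x[2]],pp),[t[0],z0,0],[.006,.006,.03],[q],8))
print('both',*fit(lambda x,pp:held_segs(k,x,pp),[t[0],t[1],yaw,z0,0],[.006,.006,.03,.005,.02],[p,q],8))
rs=lambda im,X:(lambda e:cv2.resize(im['frame'][int(e[1])-50:int(e[1])+50,int(e[0])-50:int(e[0])+50,::-1],None,fx=4,fy=4,interpolation=cv2.INTER_CUBIC))(proj(im,X)[0])
cv2.imwrite('pics/cal.png',np.hstack([rs(p,t),rs(q,t)]))
E
python3 cal.py A
```

```text
tcp [0.4345 0.1513 0.0738] 1.4391398845400523
top xy,yaw at z fixed [0.4475 0.1514 1.5264] 19.822416716400934
side [0.436  0.1554 1.4488] 25.674122275074325
side z free, y,yaw fixed [ 0.4357  0.08   -0.1774] 30.823758379746106
both [0.4353 0.1522 1.4243 0.0649 0.1098] 22.3869374983827
```

View pics/cal.png

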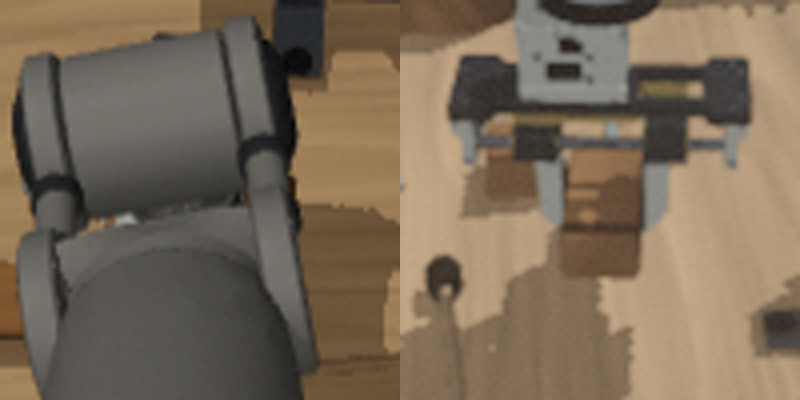

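The top view stays hidden under the arm. The side view agrees with the robot to about 1.3 mm in x. Turning back, then aligning from the side view and by feel.

Emit:
{"op": "drive_tool", "data": {
  "motion": [
    [0.3,0,0,0,0,0,1.5],
    [0.3,0,0,0,0,0,1.5],
    [0.3,0,0,0,0,0,1.5],
    [0.3,0,0,0,0,0,1.5],
    [0.3,0,0,0,0,0,1.5],
    [0.3,0,0,0,0,0,1.5],
    [0.3,0,0,0,0,0,1.5],
    [0.3,0,0,0,0,0,1.5],
    [0.3,0,0,0,0,0,1.5],
    [0.3,0,0,0,0,0,1.5]
  ]
}}

```text
t: 8.52
tcp_pos: [0.4342, 0.1513, 0.0732]
tcp_rot: [[0.999, -0.054, 0.002], [-0.054, -0.999, 0.003], [0.002, -0.003, -1.0]]
ft_force: [-0.5, 0.2, -2.0]
opening: 0.0496
```

```bash
cat > side.py <<'E'
from held import *
def go(k,i,name=None):
    s=ctrl.observe();R0=np.array(s['tcp_rot']);t=s['tcp_pos'];yaw=np.arctan2(R0[1,0],R0[0,0])
    q=vision.capture('side')
    r,rs_=fit(lambda x,p:rack_segs(np.r_[x[0],RY,RYAW,x[1]],p),[RX,0],[.004,.003],[q],4)
    b,sc=fit(lambda x,pp:held_segs(k,np.r_[x[0],t[1],yaw,x[1],x[2]],pp),[t[0],t[2]-.004,0],[.006,.006,.03],[q],10)
    l=LEN[k]/2+.062
    tip=np.array([b[0]+l*np.cos(yaw)-.006*b[2],t[1]+l*np.sin(yaw),b[1]+.006+l*np.sin(b[2])])
    c,sn=np.cos(RYAW),np.sin(RYAW); Y=.165-.11*(i-1); o=np.array([r[0]-sn*Y,RY+c*Y,.075+r[1]]); d=tip-o
    print('rack x,z0',r,rs_,'blk x,z,pitch',b,sc)
    print('tip in eye frame: x %.1f y %.1f(kin) z %.1f ; pitch %.3f dyaw %.3f'%(1e3*(c*d[0]+sn*d[1]),1e3*(-sn*d[0]+c*d[1]),1e3*d[2],b[2],yaw-RYAW))
    print('tcp',np.array(t),'yaw',yaw,'F',np.round(s['ft_force'],1),'tau',np.round(s['wrist_torque'],2),'open',round(s['opening'],4),'t',s['t'])
    tx=np.array(R0)
    if name:
        im=cv2.resize(q['frame'][:,:,::-1],None,fx=5,fy=5,interpolation=cv2.INTER_CUBIC)
        for a,e in rack_segs(np.r_[r[0],RY,RYAW,r[1]],q)+held_segs(k,np.r_[b[0],t[1],yaw,b[1],b[2]],q):
            P=(proj(q,np.array([a,e]))*5+2.5).astype(int); cv2.line(im,tuple(map(int,P[0])),tuple(map(int,P[1])),(0,255,255),1)
        e=proj(q,o)[0]*5; u,v=int(e[0])-320,int(e[1])-200
        cv2.imwrite('pics/'+name,im[v:v+400,u:u+600])
if __name__=='__main__': go(sys.argv[1],int(sys.argv[2]),sys.argv[3] if len(sys.argv)>3 else None)
E
python3 side.py A 1 s1.png
```

```text
rack x,z0 [0.5769 0.0008] 31.899968167663072 blk x,z,pitch [0.436  0.0627 0.034 ] 28.118062149950138
tip in eye frame: x -28.8 y 0.7(kin) z -3.0 ; pitch 0.034 dyaw 0.003
tcp [0.4342 0.1513 0.0732] yaw -0.05411124785483901 F [-0.5  0.2 -2. ] tau [-0.04  0.17 -0.01] open 0.0496 t 8.525
```

View pics/s1.png

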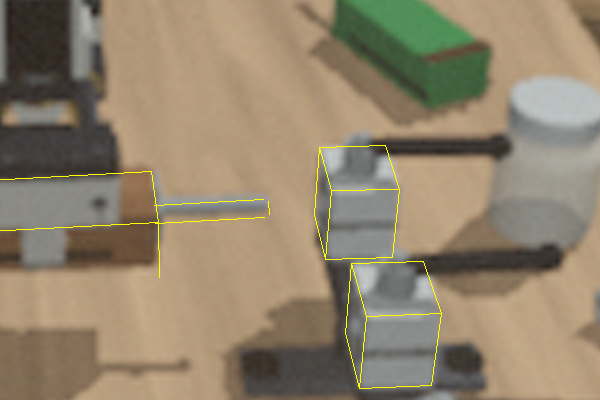

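The picture shows the rod at rows 198–214, tip at (268,206). The block model fits badly behind the fingers, so I'll measure the rod alone by its grey colour against the eye's axis line.

```bash
cat > rodm.py <<'E'
from held import *
def go(k,i):
    s=ctrl.observe();R0=np.array(s['tcp_rot']);t=np.array(s['tcp_pos']);yaw=np.arctan2(R0[1,0],R0[0,0])
    q=vision.capture('side')
    r,sc=fit(lambda x,p:rack_segs(np.r_[x[0],RY,RYAW,x[1]],p),[RX,0],[.004,.003],[q],4)
    l=LEN[k]/2+.062; a=np.array([np.cos(yaw),np.sin(yaw),0])
    n=t+[0,0,.002]; Y=.165-.11*(i-1);c,sn=np.cos(RYAW),np.sin(RYAW)
    o=np.array([r[0]-sn*Y,RY+c*Y,.075+r[1]]); ex=np.array([c,sn,0])
    hsv=cv2.cvtColor(q['frame'],cv2.COLOR_RGB2HSV).astype(float); sat=cv2.GaussianBlur(hsv[...,1],(0,0),.5)
    # columns of the rod, as the kinematics have it, from 12 mm off the block to 6 mm before the tip
    P=proj(q,np.array([n+a*(l-.048),n+a*(l-.008)])); cols=np.arange(int(np.ceil(P[0,0])),int(P[1,0])+1); rows=[]
    for u in cols:
        v0=np.interp(u,P[:,0],P[:,1]); vs=np.arange(int(v0)-6,int(v0)+8); w=np.clip(np.median(sat[vs,u].take([0,1,-2,-1]))-sat[vs,u]-15,0,None); rows.append((w*vs).sum()/w.sum() if w.sum()>20 else np.nan)
    rows=np.array(rows);ok=np.isfinite(rows); lf=np.polyfit(cols[ok],rows[ok],1)
    # tip column: last grey along the line
    us=np.arange(P[0,0],P[1,0]+14,.25); g=map_coordinates(sat,[np.polyval(lf,us),us],order=1); th=(g[:40].mean()+g[-8:].mean())/2
    ut=us[np.argmax(g>th)] if (g>th).any() else np.nan
    # match: tip x from column, z & pitch from rows, y & yaw from kinematics
    def res(x):
        b=n+a*(l-.048)+a*x[0]+[0,0,x[1]]; e=n+a*l+a*x[0]+[0,0,x[2]]
        L=proj(q,np.array([b,e])); return np.r_[np.interp(cols[ok],L[:,0],L[:,1])-rows[ok],3*(L[1,0]-ut if np.isfinite(ut) else x[0]*100)]
    from scipy.optimize import least_squares
    x=least_squares(res,[0,0,0],x_scale=.001,loss='soft_l1',f_scale=.3).x
    tip=n+a*(l+x[0])+[0,0,x[2]]; d=tip-o
    print('rack',r,round(sc,1),'n',ok.sum(),'resid px',res(x)[:-1].std().round(2),'ut',ut)
    print('side: rod vs kinematics: along %.1f  z back %.1f  z tip %.1f mm, pitch %.3f'%(1e3*x[0],1e3*x[1],1e3*x[2],(x[2]-x[1])/.048))
    print('tip in eye frame: x %.1f  y %.1f(kin)  z %.1f mm dyaw %.3f'%(1e3*ex@d,1e3*(-sn*d[0]+c*d[1]),1e3*d[2],yaw-RYAW))
    print('tcp',t,'yaw %.4f'%yaw,'F',np.round(s['ft_force'],1),'tau',np.round(s['wrist_torque'],2),'open',round(s['opening'],4),'t',s['t'])
if __name__=='__main__': go(sys.argv[1],int(sys.argv[2]))
E
python3 rodm.py A 1
```

```text
rack [0.5769 0.0008] 31.9 n 15 resid px 0.05 ut 346.7138379869096
side: rod vs kinematics: along 0.1  z back 1.3  z tip 1.4 mm, pitch 0.002
tip in eye frame: x -30.3  y 0.5(kin)  z 0.8 mm dyaw 0.003
tcp [0.4342 0.1513 0.0732] yaw -0.0547 F [ 0.7 -0.3 -2.1] tau [-0.05  0.2   0.01] open 0.0497 t 8.575
```

The rod is level, 30 mm from the mouth and off by less than 1 mm. Advancing gently.

Emit:
{"op": "drive_tool", "data": {
  "motion": [
    [0.3,1.2,0.05,0.06,0,0,0],
    [0.3,2.4,0.05,0.06,0,0,0],
    [0.3,2.8,0.05,0.06,0,0,0],
    [0.3,3.2,0.05,0.06,0,0,0],
    [0.3,3.6,0.05,0.06,0,0,0],
    [0.3,4.0,0.05,0.06,0,0,0],
    [0.3,4.0,0.05,0.06,0,0,0]
  ]
}}

```text
t: 9.5
tcp_pos: [0.4743, 0.1485, 0.0727]
tcp_rot: [[0.998, -0.057, 0.003], [-0.057, -0.998, 0.003], [0.002, -0.003, -1.0]]
ft_force: [-0.6, 1.1, -1.6]
opening: 0.05
```

```bash
python3 rodm.py A 1
```

```text
rack [0.5769 0.0008] 32.0 n 14 resid px 0.1 ut 343.8219412479356
side: rod vs kinematics: along -48.1  z back 1.6  z tip 1.4 mm, pitch -0.004
tip in eye frame: x -38.3  y -0.3(kin)  z 0.3 mm dyaw 0.000
tcp [0.4743 0.1485 0.0727] yaw -0.0572 F [-0.6  1.1 -1.6] tau [-0.04  0.23  0.01] open 0.05 t 9.5
```

Tip 10 mm in with hardly any force. Continuing to depth.

Emit:
{"op": "drive_tool", "data": {
  "motion": [
    [0.3,0.8,0,0,0,0,0],
    [0.3,1.6,0,0,0,0,0],
    [0.3,2.4,0,0,0,0,0],
    [0.3,3.2,0,0,0,0,0],
    [0.3,4.0,0,0,0,0,0],
    [0.3,4.5,0,0,0,0,0],
    [0.3,4.7,0,0,0,0,0],
    [0.3,4.7,0,0,0,0,0]
  ]
}}

```text
t: 10.55
tcp_pos: [0.5209, 0.1458, 0.0728]
tcp_rot: [[0.998, -0.057, 0.002], [-0.057, -0.998, 0.003], [0.002, -0.003, -1.0]]
ft_force: [-0.5, -0.7, -2.1]
opening: 0.0497
```

Run:
```python
from h import *
s=ctrl.observe();print(s['tcp_pos'],np.round(s['ft_force'],1),np.round(s['wrist_torque'],2),s['opening'])
q=vision.capture('side'); save(q,'a_in.png',(330,150,430,230),6)
```

```text
[0.52090825 0.14577697 0.07276168] [-0.5 -0.7 -2.1] [-0.08  0.23  0.04] 0.04967251635200161
```

View pics/a_in.png

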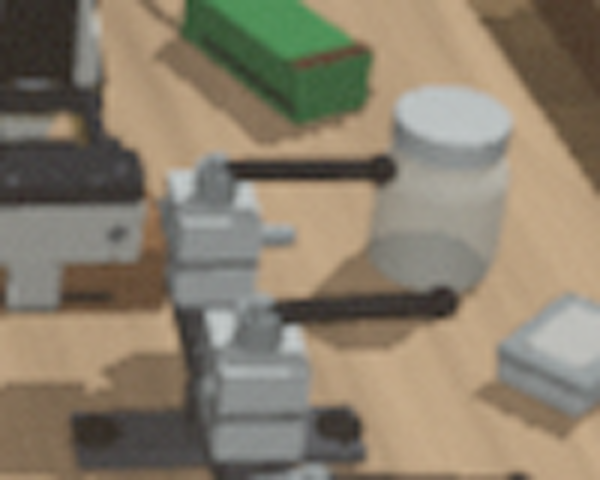

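Rod end stands out behind at (280,236). Releasing, rising and re-measuring the other blocks.

Emit:
{"op": "drive_tool", "data": {
  "motion": [
    [0.65,0,0,0,0,0,0],
    [0.65,0,0,0,0,0,0],
    [0.65,0,0,0,0,0,0],
    [0.65,0,0,0,0,0,0],
    [0.65,0,0,-3,0,0,0],
    [0.65,0,0,-7,0,0,0],
    [0.65,0,0,-12,0,0,0],
    [1,-4,0,-15,0,0,0],
    [1,-8,0,-15,0,0,0]
  ]
}}

```text
t: 11.72
tcp_pos: [0.4411, 0.1502, 0.225]
tcp_rot: [[0.998, -0.057, 0.008], [-0.057, -0.998, 0.004], [0.007, -0.004, -1.0]]
ft_force: [0.3, -0.5, -1.4]
opening: 0.0754
```

```bash
cat > blk.py <<'E'
from fit import *; from plan import *
np.set_printoptions(precision=4,suppress=True)
X=dict(B=[.364,-.3539,1.5105],C=[.5178,-.3427,1.4617],D=[.3803,.3031,1.5354])
def meas(k,p,q): 
    print(k,*[(z,round(s,1)) for z,s in (fit(lambda x,pp:block_segs(k,x,pp),X[k],[.012,.012,.12],pics,8) for pics in([p],[p,q]))])
if __name__=='__main__':
    p=vision.capture('top');q=vision.capture('side')
    for k in sys.argv[1]: meas(k,p,q)
    plan()
E
python3 blk.py BCD
```

```text
B (array([ 0.3614, -0.3526,  1.4876]), np.float64(28.9)) (array([ 0.364 , -0.3539,  1.5106]), np.float64(25.7))
C (array([ 0.5179, -0.3422,  1.4641]), np.float64(33.0)) (array([ 0.5177, -0.3427,  1.4611]), np.float64(29.9))
D (array([0.3937, 0.292 , 1.8444]), np.float64(22.6)) (array([0.3802, 0.3015, 1.5333]), np.float64(23.6))
t 11.82 tcp [0.4374 0.1502 0.2232] yaw -0.0561 F [ 0.2 -0.6 -0.2] open 0.0831
```

```bash
python3 -c "
from plan import *
plan((.364,-.3535,.15,1.50),(.364,-.3535,.06,1.5),(.364,-.3535,.022,1.50))"
```

```text
t 11.82 tcp [0.4374 0.1502 0.2232] yaw -0.0561 F [ 0.2 -0.6 -0.2] open 0.0831
[-4.51, 50.72, 7.18] [-0.0014, -0.0029, -1.5561] rows>=8.3
[-4.52, 50.75, 16.18] [-0.0014, -0.0029, -1.5561] rows>=1.4
[-4.52, 50.76, 19.98] [-0.0014, -0.0029, -1.5561] rows>=0.6
```

Emit:
{"op": "drive_tool", "data": {
  "motion": [
    [1,-4.5,50.7,7.2,0,-0.003,-1.556],
    [1,-4.5,50.7,7.2,0,-0.003,-1.556],
    [1,-4.5,50.7,7.2,0,-0.003,-1.556],
    [1,-4.5,50.7,7.2,0,-0.003,-1.556],
    [1,-4.5,50.7,7.2,0,-0.003,-1.556],
    [1,-4.5,50.7,7.2,0,-0.003,-1.556],
    [1,-4.5,50.7,7.2,0,-0.003,-1.556],
    [1,-4.5,50.7,7.2,0,-0.003,-1.556],
    [1,-4.5,50.7,7.2,0,-0.003,-1.556],
    [1,-4.5,50.7,7.2,0,-0.003,-1.556]
  ]
}}

```text
t: 13.08
tcp_pos: [0.3664, -0.3567, 0.1484]
tcp_rot: [[0.07, 0.998, 0.0], [0.998, -0.07, 0.0], [0.0, 0.0, -1.0]]
ft_force: [0.3, 0.6, 0.8]
opening: 0.0916
```

```bash
python3 -c "
from plan import *
plan((.364,-.3535,.022,1.5))"; python3 blk.py B
```

```text
t 13.07 tcp [ 0.3664 -0.3567  0.1484] yaw 1.501 F [0.3 0.6 0.8] open 0.0916
[0.29, -0.26, 12.64] [0.0003, -0.0005, 0.001] rows>=2.0
B (array([ 0.362 , -0.3527,  1.4868]), np.float64(21.8)) (array([ 0.364 , -0.3542,  1.5112]), np.float64(22.5))
t 13.18 tcp [ 0.3663 -0.357   0.1481] yaw 1.4971 F [ 0.9  1.  -0.7] open 0.0918
```

Emit:
{"op": "drive_tool", "data": {
  "motion": [
    [1,0.3,-0.25,6,0,0,0],
    [1,0.3,-0.25,12.6,0,0,0],
    [1,0.3,-0.25,12.6,0,0,0],
    [0.3,0.3,-0.25,12.6,0,0,0],
    [0.3,0.3,-0.25,12.6,0,0,0],
    [0.3,0.3,-0.25,12.6,0,0,0],
    [0.3,0.3,-0.25,12.6,0,0,0],
    [0.3,0.3,-0.25,12.6,0,0,0],
    [0.3,0.3,-0.25,8,0,0,0],
    [0.3,0.3,-0.25,1,0,0,0]
  ]
}}

```text
t: 14.42
tcp_pos: [0.3638, -0.3492, 0.1313]
tcp_rot: [[0.072, 0.997, -0.003], [0.997, -0.072, 0.005], [0.005, -0.003, -1.0]]
ft_force: [1.4, -1.0, -2.8]
opening: 0.0496
```

```bash
python3 -c "
from plan import *
x,y=rack(2,-.112-.03)
plan((.40,-.12,.14,.8),(x,y,.14,RYAW),(x,y,.0725,RYAW))
print(rack(1,0))"
```

```text
t 14.43 tcp [ 0.3638 -0.3492  0.1313] yaw 1.4986 F [ 1.4 -1.  -2.8] open 0.0496
[23.12, 1.95, -0.77] [-0.0044, -0.0034, 0.6986] rows>=3.7
[39.42, 4.52, -0.7] [-0.0059, -0.0013, 1.5562] rows>=4.6
[39.39, 4.54, 6.05] [-0.0059, -0.0013, 1.5562] rows>=1.1
(np.float64(0.5854987455398876), np.float64(0.14232636046840974))
```

Emit:
{"op": "drive_tool", "data": {
  "motion": [
    [0.3,23.1,1.95,-0.8,-0.004,0,0.7],
    [0.3,23.1,1.95,-0.8,-0.004,0,0.7],
    [0.3,23.1,1.95,-0.8,-0.004,0,0.7],
    [0.3,23.1,1.95,-0.8,-0.004,0,0.7],
    [0.3,39.4,4.5,-0.7,-0.004,0,1.556],
    [0.3,39.4,4.5,-0.7,-0.004,0,1.556],
    [0.3,39.4,4.5,-0.7,-0.004,0,1.556],
    [0.3,39.4,4.5,-0.7,-0.004,0,1.556],
    [0.3,39.4,4.5,-0.7,-0.004,0,1.556],
    [0.3,39.4,4.5,-0.7,-0.004,0,1.556]
  ]
}}

```text
t: 15.68
tcp_pos: [0.4376, 0.04, 0.1387]
tcp_rot: [[0.998, -0.059, 0.002], [-0.059, -0.998, -0.002], [0.002, 0.002, -1.0]]
ft_force: [0.3, -0.1, -2.7]
opening: 0.0501
```

```bash
python3 -c "
from plan import *
x,y=rack(2,-.112-.03)
plan((x,y,.0725,RYAW))"
```

```text
t 15.68 tcp [0.4376 0.04   0.1387] yaw -0.0592 F [ 0.3 -0.1 -2.7] open 0.0501
[-0.03, -0.08, 6.62] [0.0016, -0.0018, -0.0016] rows>=1.1
```

Emit:
{"op": "drive_tool", "data": {
  "motion": [
    [0.3,0,-0.08,3.5,0,0,0],
    [0.3,0,-0.08,6.6,0,0,0],
    [0.3,0,-0.08,6.6,0,0,0],
    [0.3,0,-0.08,6.6,0,0,0]
  ]
}}

```text
t: 16.18
tcp_pos: [0.4387, 0.0401, 0.0737]
tcp_rot: [[0.998, -0.057, 0.004], [-0.057, -0.998, -0.002], [0.004, 0.002, -1.0]]
ft_force: [-0.3, 0.1, -2.1]
opening: 0.0499
```

```bash
python3 rodm.py B 2
```

```text
rack [0.5769 0.0011] 32.1 n 16 resid px 0.22 ut 349.32853657097326
side: rod vs kinematics: along -7.7  z back 0.3  z tip -2.4 mm, pitch -0.055
tip in eye frame: x -37.3  y -0.5(kin)  z -2.8 mm dyaw 0.000
tcp [0.4387 0.0401 0.0737] yaw -0.0572 F [-0.3  0.1 -2.1] tau [-0.08  0.15 -0.05] open 0.0499 t 16.175
```

B's rod reads nose-down and 8 mm back, so the grip may have slackened. Looking.

Run:
```python
from h import *
q=vision.capture('side'); save(q,'b1.png',(270,170,400,260),6)
```

```text
(no output)
```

View pics/b1.png

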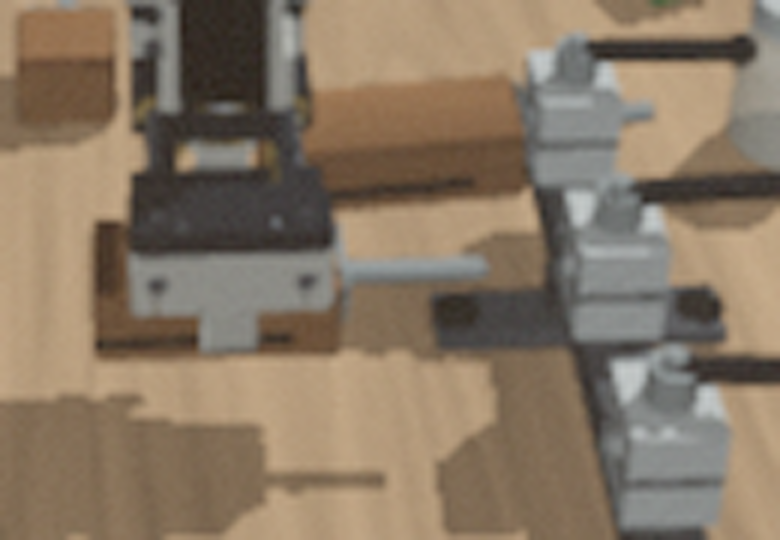

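The rod is actually level: base at (345,270), tip at (488,267) in the crop. The grey plank foot misled the measurement. Solving from these pixels instead.

```bash
cat > pix.py <<'E'
from held import *
# usage: pix.py K i u_base v_base u_tip v_tip (full-image px)
k,i=sys.argv[1],int(sys.argv[2]); U=np.array(sys.argv[3:7],float).reshape(2,2)
s=ctrl.observe();R0=np.array(s['tcp_rot']);t=np.array(s['tcp_pos']);yaw=np.arctan2(R0[1,0],R0[0,0]);q=vision.capture('side')
K,E=cam(q);o=centre(q); nrm=np.array([-np.sin(yaw),np.cos(yaw),0]); a=np.array([np.cos(yaw),np.sin(yaw),0])
Y=.165-.11*(i-1);c,sn=np.cos(RYAW),np.sin(RYAW); e=np.array([.5769-sn*Y,RY+c*Y,.0759])
for u in U:
    d=E[:3,:3].T@np.linalg.inv(K)@np.r_[u,1]; P=o+d*(nrm@(t-o))/(nrm@d); r=P-e
    print('along from tcp %.1f (nominal tip %.1f)  eye frame x %.1f y %.1f z %.1f'%(1e3*a@(P-t),1e3*(LEN[k]/2+.062),1e3*(c*r[0]+sn*r[1]),1e3*(-sn*r[0]+c*r[1]),1e3*r[2]))
E
python3 pix.py B 2 327.6 214.9 351.4 214.4
```

```text
along from tcp 50.1 (nominal tip 112.0)  eye frame x -91.1 y -0.5 z -0.5
along from tcp 109.0 (nominal tip 112.0)  eye frame x -32.3 y -0.5 z -1.1
```

Emit:
{"op": "drive_tool", "data": {
  "motion": [
    [0.3,1.2,-0.04,-0.03,0,0,0],
    [0.3,2.4,-0.04,-0.03,0,0,0],
    [0.3,2.9,-0.04,-0.03,0,0,0],
    [0.3,3.3,-0.04,-0.03,0,0,0],
    [0.3,3.7,-0.04,-0.03,0,0,0],
    [0.3,4.2,-0.04,-0.03,0,0,0],
    [0.3,4.2,-0.04,-0.03,0,0,0]
  ]
}}

```text
t: 17.2
tcp_pos: [0.4806, 0.0381, 0.0735]
tcp_rot: [[0.998, -0.057, 0.003], [-0.057, -0.998, -0.002], [0.003, 0.002, -1.0]]
ft_force: [0.3, 0.5, -0.3]
opening: 0.0501
```

Emit:
{"op": "drive_tool", "data": {
  "motion": [
    [0.3,0.8,0,0,0,0,0],
    [0.3,1.6,0,0,0,0,0],
    [0.3,2.4,0,0,0,0,0],
    [0.3,3.2,0,0,0,0,0],
    [0.3,4.0,0,0,0,0,0],
    [0.3,4.5,0,0,0,0,0],
    [0.3,4.7,0,0,0,0,0],
    [0.3,4.7,0,0,0,0,0]
  ]
}}

```text
t: 18.2
tcp_pos: [0.5274, 0.0354, 0.0736]
tcp_rot: [[0.998, -0.057, 0.003], [-0.057, -0.998, -0.002], [0.003, 0.002, -1.0]]
ft_force: [-0.4, -2.8, -0.1]
opening: 0.0499
```

Run:
```python
from h import *
s=ctrl.observe();print(s['tcp_pos'],np.round(s['ft_force'],1),np.round(s['wrist_torque'],2),s['opening'])
q=vision.capture('side'); save(q,'b_in.png',(310,170,430,260),5)
```

```text
[0.52736294 0.03536329 0.07358338] [-0.4 -2.8 -0.1] [-0.34  0.13 -0.14] 0.04992165690152635
```

View pics/b_in.png

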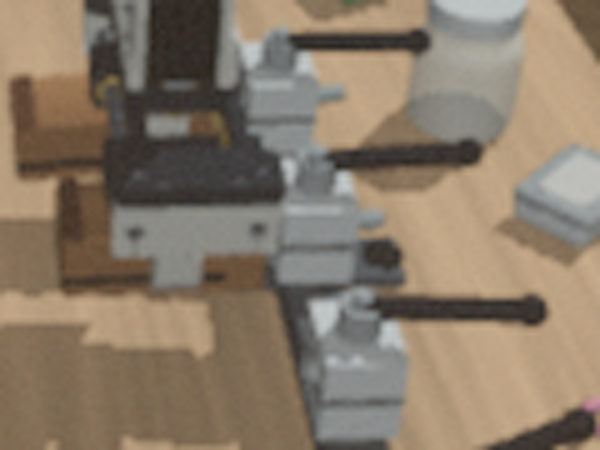

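B is in, rod end out at (370,218). Releasing; next C.

Emit:
{"op": "drive_tool", "data": {
  "motion": [
    [0.65,0,0,0,0,0,0],
    [0.65,0,0,0,0,0,0],
    [0.65,0,0,0,0,0,0],
    [0.65,0,0,0,0,0,0],
    [0.65,0,0,-3,0,0,0],
    [0.65,0,0,-7,0,0,0],
    [0.65,0,0,-12,0,0,0],
    [1,-4,0,-15,0,0,0],
    [1,-8,0,-15,0,0,0],
    [1,-8,0,-15,0,0,0]
  ]
}}

```text
t: 19.5
tcp_pos: [0.4446, 0.0407, 0.2238]
tcp_rot: [[0.998, -0.057, 0.002], [-0.057, -0.998, -0.002], [0.003, 0.002, -1.0]]
ft_force: [0.0, -0.3, -0.1]
opening: 0.0847
```

```bash
python3 blk.py CD; python3 -c "
from plan import *
plan((.517,-.343,.15,1.461))"
```

```text
C (array([ 0.5178, -0.3421,  1.4627]), np.float64(32.7)) (array([ 0.5177, -0.3427,  1.4608]), np.float64(29.7))
D (array([0.3795, 0.3029, 1.5309]), np.float64(24.3)) (array([0.3803, 0.3031, 1.5345]), np.float64(26.7))
t 19.6 tcp [0.4472 0.0403 0.2237] yaw -0.0572 F [-0.5  0.1  0.2] open 0.0904
t 19.6 tcp [0.4472 0.0403 0.2237] yaw -0.0572 F [-0.5  0.1  0.2] open 0.0904
[9.12, 37.86, 7.47] [0.0046, -0.0021, -1.5182] rows>=8.1
```

Emit:
{"op": "drive_tool", "data": {
  "motion": [
    [1,9.1,37.8,7.4,0.004,0,-1.518],
    [1,9.1,37.8,7.4,0.004,0,-1.518],
    [1,9.1,37.8,7.4,0.004,0,-1.518],
    [1,9.1,37.8,7.4,0.004,0,-1.518],
    [1,9.1,37.8,7.4,0.004,0,-1.518],
    [1,9.1,37.8,7.4,0.004,0,-1.518],
    [1,9.1,37.8,7.4,0.004,0,-1.518],
    [1,9.1,37.8,7.4,0.004,0,-1.518],
    [1,9.1,37.8,7.4,0.004,0,-1.518],
    [1,9.1,37.8,7.4,0.004,0,-1.518]
  ]
}}

```text
t: 20.85
tcp_pos: [0.5167, -0.343, 0.1491]
tcp_rot: [[0.111, 0.994, -0.0], [0.994, -0.111, 0.001], [0.001, -0.0, -1.0]]
ft_force: [-0.4, 0.2, -0.2]
opening: 0.0918
```

```bash
python3 blk.py C; python3 -c "
from plan import *
plan((.5178,-.3425,.022,1.461))"
```

```text
C (array([ 0.5181, -0.341 ,  1.4668]), np.float64(19.4)) (array([ 0.5178, -0.3429,  1.4613]), np.float64(23.3))
t 20.95 tcp [ 0.5166 -0.3426  0.1496] yaw 1.4589 F [ 0.2  0.6 -0.6] open 0.0917
t 20.95 tcp [ 0.5166 -0.3426  0.1496] yaw 1.4589 F [ 0.2  0.6 -0.6] open 0.0917
[0.01, 0.12, 12.76] [-0.0, -0.0012, -0.0021] rows>=2.0
```

Emit:
{"op": "drive_tool", "data": {
  "motion": [
    [1,0,0.1,6,0,0,0],
    [1,0,0.1,12.7,0,0,0],
    [1,0,0.1,12.7,0,0,0],
    [0.3,0,0.1,12.7,0,0,0],
    [0.3,0,0.1,12.7,0,0,0],
    [0.3,0,0.1,12.7,0,0,0],
    [0.3,0,0.1,12.7,0,0,0],
    [0.3,0,0.1,12.7,0,0,0],
    [0.3,0,0.1,8,0,0,0],
    [0.3,0,0.1,1,0,0,0]
  ]
}}

```text
t: 22.2
tcp_pos: [0.5161, -0.3416, 0.1318]
tcp_rot: [[0.11, 0.994, -0.004], [0.994, -0.11, 0.004], [0.004, -0.004, -1.0]]
ft_force: [1.1, 0.0, -2.0]
opening: 0.0501
```

```bash
python3 -c "
from plan import *
x,y=rack(3,-.102-.03)
plan((.40,-.25,.16,.8),(x,y,.14,RYAW))"
```

```text
t 22.2 tcp [ 0.5161 -0.3416  0.1318] yaw 1.4606 F [ 1.1  0.  -2. ] open 0.0501
[7.84, -12.56, -2.73] [-0.0052, -0.0025, 0.6606] rows>=3.5
[26.2, -10.45, -0.67] [-0.0063, -0.0001, 1.5182] rows>=4.6
```

Emit:
{"op": "drive_tool", "data": {
  "motion": [
    [0.3,7.8,-12.6,-2.7,-0.005,0,0.66],
    [0.3,7.8,-12.6,-2.7,-0.005,0,0.66],
    [0.3,7.8,-12.6,-2.7,-0.005,0,0.66],
    [0.3,7.8,-12.6,-2.7,-0.005,0,0.66],
    [0.3,26.2,-10.4,-0.7,-0.005,0,1.518],
    [0.3,26.2,-10.4,-0.7,-0.005,0,1.518],
    [0.3,26.2,-10.4,-0.7,-0.005,0,1.518],
    [0.3,26.2,-10.4,-0.7,-0.005,0,1.518],
    [0.3,26.2,-10.4,-0.7,-0.005,0,1.518],
    [0.3,26.2,-10.4,-0.7,-0.005,0,1.518]
  ]
}}

```text
t: 23.45
tcp_pos: [0.4424, -0.0703, 0.1398]
tcp_rot: [[0.999, -0.055, 0.003], [-0.055, -0.999, -0.002], [0.003, 0.002, -1.0]]
ft_force: [0.5, -0.4, -1.8]
opening: 0.0499
```

```bash
python3 -c "
from plan import *
x,y=rack(3,-.102-.03)
plan((x,y,.0732,RYAW))"
```

```text
t 23.45 tcp [ 0.4424 -0.0703  0.1398] yaw -0.0547 F [ 0.5 -0.4 -1.8] open 0.0499
[-0.16, -0.06, 6.66] [0.0022, -0.0029, 0.0029] rows>=1.1
```

Emit:
{"op": "drive_tool", "data": {
  "motion": [
    [0.3,-0.15,-0.04,3.5,0.002,-0.003,0.003],
    [0.3,-0.15,-0.04,6.65,0.002,-0.003,0.003],
    [0.3,-0.15,-0.04,6.65,0.002,-0.003,0.003],
    [0.3,-0.15,-0.04,6.65,0.002,-0.003,0.003]
  ]
}}

```text
t: 23.95
tcp_pos: [0.4419, -0.0708, 0.0743]
tcp_rot: [[0.998, -0.059, 0.002], [-0.059, -0.998, -0.001], [0.002, 0.001, -1.0]]
ft_force: [0.4, 0.1, -1.4]
opening: 0.05
```

```bash
python3 rodm.py C 3;  python3 - <<'E'
from h import *
q=vision.capture('side'); save(q,'c1.png',(280,190,410,290),6)
E
```

```text
rack [0.5768 0.0011] 31.4 n 18 resid px 0.04 ut 358.5253248361666
side: rod vs kinematics: along -1.2  z back -0.4  z tip -0.2 mm, pitch 0.003
tip in eye frame: x -31.0  y -1.2(kin)  z -0.1 mm dyaw -0.001
tcp [ 0.4419 -0.0708  0.0743] yaw -0.0589 F [ 0.4  0.1 -1.4] tau [-0.06  0.17 -0.02] open 0.05 t 23.95
```

View pics/c1.png

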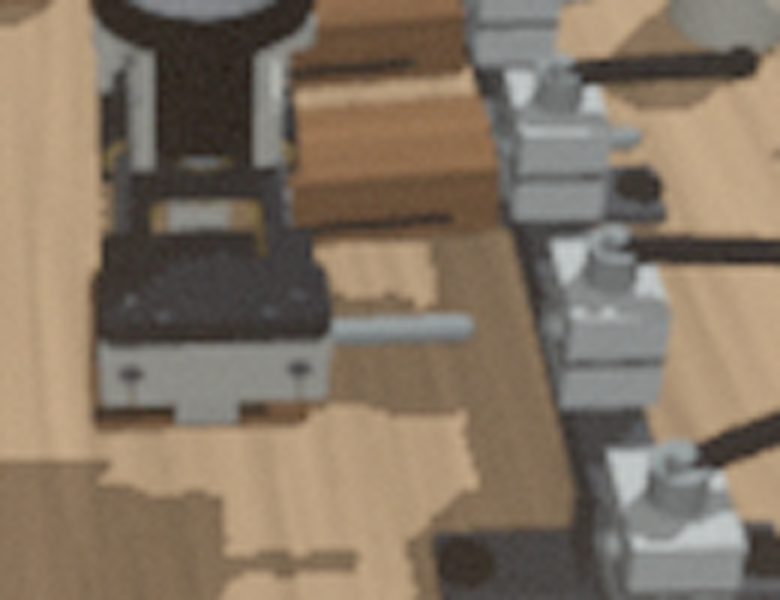

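Rod level and clean, tip at (470,326). Correcting y by +0.8 mm and entering.

Emit:
{"op": "drive_tool", "data": {
  "motion": [
    [0.3,1.2,-0.08,0,0,0,0],
    [0.3,2.4,-0.08,0,0,0,0],
    [0.3,2.8,-0.08,0,0,0,0],
    [0.3,3.2,-0.08,0,0,0,0],
    [0.3,3.6,-0.08,0,0,0,0],
    [0.3,4.1,-0.08,0,0,0,0],
    [0.3,4.1,-0.08,0,0,0,0]
  ]
}}

```text
t: 24.92
tcp_pos: [0.4831, -0.0722, 0.0736]
tcp_rot: [[0.998, -0.06, 0.002], [-0.06, -0.998, -0.001], [0.002, 0.001, -1.0]]
ft_force: [1.4, 0.0, -1.6]
opening: 0.05
```

Emit:
{"op": "drive_tool", "data": {
  "motion": [
    [0.3,0.6,0,0,0,0,0],
    [0.3,1.2,0,0,0,0,0],
    [0.3,1.2,0,0,0,0,0]
  ]
}}

```text
t: 25.3
tcp_pos: [0.4954, -0.073, 0.0736]
tcp_rot: [[0.998, -0.06, 0.002], [-0.06, -0.998, -0.001], [0.002, 0.001, -1.0]]
ft_force: [1.6, -1.7, -0.0]
opening: 0.0499
```

Emit:
{"op": "drive_tool", "data": {
  "motion": [
    [0.3,0.8,0,0,0,0,0],
    [0.3,1.6,0,0,0,0,0],
    [0.3,2.4,0,0,0,0,0],
    [0.3,3.0,0,0,0,0,0],
    [0.3,3.5,0,0,0,0,0],
    [0.3,3.5,0,0,0,0,0]
  ]
}}

```text
t: 26.05
tcp_pos: [0.5301, -0.075, 0.0735]
tcp_rot: [[0.998, -0.06, 0.002], [-0.06, -0.998, -0.001], [0.002, 0.001, -1.0]]
ft_force: [-0.3, -3.3, 1.4]
opening: 0.0501
```

```bash
cat > out.py <<'E'
from held import *
# grey rod end behind clamp i: saturation drop along the predicted axis, side view
q=vision.capture('side'); sat=cv2.GaussianBlur(cv2.cvtColor(q['frame'],cv2.COLOR_RGB2HSV)[...,1].astype(float),(0,0),.5)
for i in map(int,sys.argv[1]):
    X=np.arange(40,80,4); P=np.array([proj(q,[*rack(i,x/1e3+.001),.0755])[0] for x in X])
    print(i,dict(zip(X.tolist(),map_coordinates(sat,[P[:,1],P[:,0]],order=1).round().astype(int).tolist())))
s=ctrl.observe();print(s['tcp_pos'],np.round(s['ft_force'],1),np.round(s['wrist_torque'],2),s['opening'])
E
python3 out.py 1234
```

```text
1 {40: 46, 44: 48, 48: 36, 52: 15, 56: 46, 60: 75, 64: 78, 68: 78, 72: 78, 76: 78}
2 {40: 7, 44: 12, 48: 14, 52: 24, 56: 67, 60: 79, 64: 79, 68: 77, 72: 77, 76: 77}
3 {40: 6, 44: 9, 48: 10, 52: 11, 56: 31, 60: 76, 64: 78, 68: 78, 72: 77, 76: 79}
4 {40: 7, 44: 13, 48: 52, 52: 48, 56: 74, 60: 79, 64: 81, 68: 78, 72: 79, 76: 77}
[ 0.5301 -0.075   0.0736] [ 0.7 -3.   0.5] [-0.48 -0.05 -0.15] 0.0496354301768027
```

C's rod end is about 57 mm behind the mouth. A (57) and B (55) are good too. Releasing; on to D.

Emit:
{"op": "drive_tool", "data": {
  "motion": [
    [0.65,0,0,0,0,0,0],
    [0.65,0,0,0,0,0,0],
    [0.65,0,0,0,0,0,0],
    [0.65,0,0,0,0,0,0],
    [0.65,0,0,-3,0,0,0],
    [0.65,0,0,-7,0,0,0],
    [0.65,0,0,-12,0,0,0],
    [1,-4,0,-15,0,0,0],
    [1,-8,0,-15,0,0,0],
    [1,-8,0,-15,0,0,0]
  ]
}}

```text
t: 27.35
tcp_pos: [0.4473, -0.0695, 0.2239]
tcp_rot: [[0.998, -0.061, 0.0], [-0.061, -0.998, -0.0], [0.0, 0.0, -1.0]]
ft_force: [0.0, -0.9, 0.2]
opening: 0.0853
```

```bash
python3 blk.py D; python3 -c "
from plan import *
plan((.38,.303,.15,1.534))"
```

```text
D (array([0.3795, 0.3029, 1.5309]), np.float64(24.7)) (array([0.3803, 0.3031, 1.5351]), np.float64(26.9))
t 27.45 tcp [ 0.4497 -0.0701  0.2238] yaw -0.0605 F [-0.3  0.2  0.3] open 0.0903
t 27.45 tcp [ 0.4497 -0.0701  0.2238] yaw -0.0605 F [-0.3  0.2  0.3] open 0.0903
[-9.23, -36.82, 7.34] [0.0019, -0.001, -1.5945] rows>=8.5
```

Emit:
{"op": "drive_tool", "data": {
  "motion": [
    [1,-9.2,-36.8,7.3,0,0,-1.594],
    [1,-9.2,-36.8,7.3,0,0,-1.594],
    [1,-9.2,-36.8,7.3,0,0,-1.594],
    [1,-9.2,-36.8,7.3,0,0,-1.594],
    [1,-9.2,-36.8,7.3,0,0,-1.594],
    [1,-9.2,-36.8,7.3,0,0,-1.594],
    [1,-9.2,-36.8,7.3,0,0,-1.594],
    [1,-9.2,-36.8,7.3,0,0,-1.594],
    [1,-9.2,-36.8,7.3,0,0,-1.594],
    [1,-9.2,-36.8,7.3,0,0,-1.594]
  ]
}}

```text
t: 28.7
tcp_pos: [0.3803, 0.3035, 0.1497]
tcp_rot: [[0.038, 0.999, 0.0], [0.999, -0.038, -0.0], [-0.0, 0.0, -1.0]]
ft_force: [-0.2, -0.6, -0.6]
opening: 0.0919
```

```bash
python3 blk.py D; python3 -c "
from plan import *
plan((.38,.303,.022,1.534))"
```

```text
D (array([0.375 , 0.3072, 1.6873]), np.float64(22.3)) (array([0.381 , 0.3036, 1.5054]), np.float64(24.1))
t 28.8 tcp [0.3801 0.3032 0.1499] yaw 1.5318 F [0.5 0.2 0.1] open 0.0918
t 28.8 tcp [0.3801 0.3032 0.1499] yaw 1.5318 F [0.5 0.2 0.1] open 0.0918
[-0.01, -0.01, 12.79] [0.0002, 0.0004, -0.0022] rows>=2.0
```

Emit:
{"op": "drive_tool", "data": {
  "motion": [
    [1,0,0,6,0,0,0],
    [1,0,0,12.75,0,0,0],
    [1,0,0,12.75,0,0,0],
    [0.3,0,0,12.75,0,0,0],
    [0.3,0,0,12.75,0,0,0],
    [0.3,0,0,12.75,0,0,0],
    [0.3,0,0,12.75,0,0,0],
    [0.3,0,0,12.75,0,0,0],
    [0.3,0,0,8,0,0,0],
    [0.3,0,0,-2,0,0,0]
  ]
}}

```text
t: 30.05
tcp_pos: [0.3786, 0.3022, 0.1328]
tcp_rot: [[0.037, 0.999, -0.003], [0.999, -0.037, -0.003], [-0.003, -0.003, -1.0]]
ft_force: [0.6, 1.1, -0.9]
opening: 0.0498
```

```bash
python3 -c "
from plan import *
x,y=rack(4,-.092-.03)
plan((.38,.05,.19,.7),(x,y,.16,RYAW))"
```

```text
t 30.05 tcp [0.3786 0.3022 0.1328] yaw 1.5336 F [ 0.6  1.1 -0.9] open 0.0498
[-25.21, 1.05, -5.66] [-0.002, 0.0039, 0.8336] rows>=4.5
[-47.96, 8.39, -2.62] [-0.0004, 0.0047, 1.5912] rows>=4.1
```

Emit:
{"op": "drive_tool", "data": {
  "motion": [
    [0.3,-6,0.3,-5.6,0,0.004,0.16],
    [0.3,-12,0.5,-5.6,0,0.004,0.35],
    [0.3,-18,0.8,-5.6,0,0.004,0.53],
    [0.3,-24,1,-5.6,0,0.004,0.71],
    [0.3,-30,2.5,-5.6,0,0.004,0.9],
    [0.3,-36,4.5,-5,0,0.004,1.08],
    [0.3,-42,6.5,-4,0,0.004,1.26],
    [0.3,-48,8.4,-2.6,0,0.004,1.44],
    [0.3,-48,8.4,-2.6,0,0.004,1.591],
    [0.3,-48,8.4,-2.6,0,0.004,1.591]
  ]
}}

```text
t: 31.3
tcp_pos: [0.4454, -0.1806, 0.1583]
tcp_rot: [[0.998, -0.058, 0.002], [-0.058, -0.998, 0.003], [0.002, -0.003, -1.0]]
ft_force: [0.1, 0.7, -1.7]
opening: 0.0497
```

```bash
python3 -c "
from plan import *
x,y=rack(4,-.092-.03)
plan((x,y,.0732,RYAW))"
```

```text
t 31.3 tcp [ 0.4454 -0.1806  0.1583] yaw -0.0578 F [ 0.1  0.7 -1.7] open 0.0497
[-0.09, -0.02, 8.51] [-0.0031, -0.0016, -0.0002] rows>=1.4
```

Emit:
{"op": "drive_tool", "data": {
  "motion": [
    [0.3,-0.1,0,4,-0.003,-0.002,0],
    [0.3,-0.1,0,7,-0.003,-0.002,0],
    [0.3,-0.1,0,8.5,-0.003,-0.002,0],
    [0.3,-0.1,0,8.5,-0.003,-0.002,0],
    [0.3,-0.1,0,8.5,-0.003,-0.002,0]
  ]
}}

```text
t: 31.92
tcp_pos: [0.4455, -0.1793, 0.0748]
tcp_rot: [[0.998, -0.055, 0.002], [-0.055, -0.998, -0.001], [0.002, 0.001, -1.0]]
ft_force: [0.4, -0.4, -1.4]
opening: 0.0501
```

```bash
python3 rodm.py D 4;  python3 - <<'E'
from h import *
q=vision.capture('side'); save(q,'d1.png',(290,190,420,290),6)
E
```

```text
rack [0.5767 0.0011] 31.5 n 19 resid px 0.41 ut 374.7470886853796
side: rod vs kinematics: along 16.1  z back -0.6  z tip -7.4 mm, pitch -0.141
tip in eye frame: x -13.9  y 1.1(kin)  z -6.7 mm dyaw 0.003
tcp [ 0.4455 -0.1793  0.0748] yaw -0.0549 F [ 0.4 -0.4 -1.4] tau [-0.06  0.14  0.01] open 0.0501 t 31.925
```

View pics/d1.png

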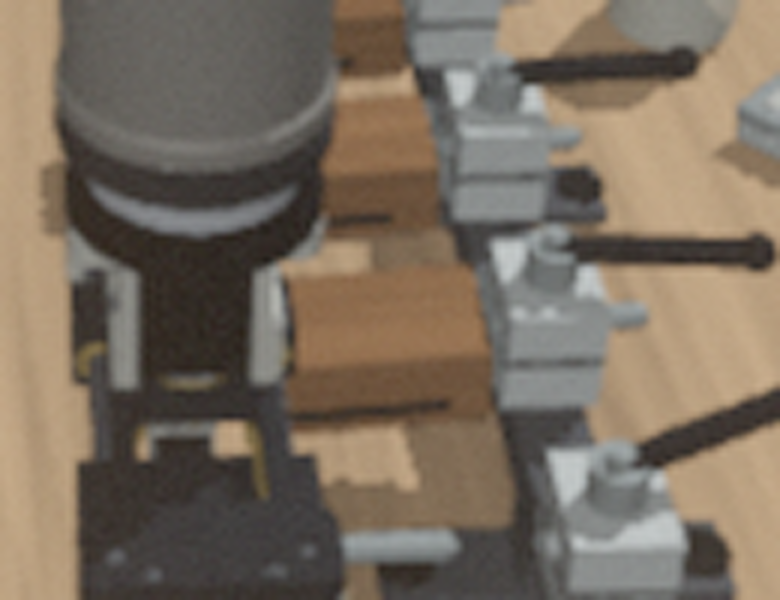

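The grey foot disturbs it again. From the picture: rod axis at (345,549), tip at (460,546).

```bash
python3 pix.py D 4 347.5 281.4 366.7 280.9
```

```text
along from tcp 52.8 (nominal tip 92.0)  eye frame x -69.1 y 0.6 z -0.4
along from tcp 91.2 (nominal tip 92.0)  eye frame x -30.8 y 0.7 z -1.1
```

Emit:
{"op": "drive_tool", "data": {
  "motion": [
    [0.3,1.2,0.09,0,0,0,0.003],
    [0.3,2.4,0.09,0,0,0,0.003],
    [0.3,2.8,0.09,0,0,0,0.003],
    [0.3,3.2,0.09,0,0,0,0.003],
    [0.3,3.6,0.09,0,0,0,0.003],
    [0.3,4.1,0.09,0,0,0,0.003],
    [0.3,4.1,0.09,0,0,0,0.003]
  ]
}}

```text
t: 32.95
tcp_pos: [0.4863, -0.183, 0.074]
tcp_rot: [[0.998, -0.06, 0.001], [-0.06, -0.998, -0.001], [0.001, 0.001, -1.0]]
ft_force: [0.3, -0.4, -0.9]
opening: 0.0498
```

Emit:
{"op": "drive_tool", "data": {
  "motion": [
    [0.3,0.6,0,0,0,0,0],
    [0.3,1.2,0,0,0,0,0],
    [0.3,1.2,0,0,0,0,0]
  ]
}}

```text
t: 33.33
tcp_pos: [0.4985, -0.1838, 0.0741]
tcp_rot: [[0.998, -0.06, 0.001], [-0.06, -0.998, -0.001], [0.001, 0.001, -1.0]]
ft_force: [-0.1, -1.1, -0.2]
opening: 0.0497
```

Emit:
{"op": "drive_tool", "data": {
  "motion": [
    [0.3,0.8,0,0,0,0,0],
    [0.3,1.6,0,0,0,0,0],
    [0.3,2.4,0,0,0,0,0],
    [0.3,3.0,0,0,0,0,0],
    [0.3,3.5,0,0,0,0,0],
    [0.3,3.5,0,0,0,0,0]
  ]
}}

```text
t: 34.08
tcp_pos: [0.5332, -0.1857, 0.074]
tcp_rot: [[0.998, -0.06, 0.001], [-0.06, -0.998, -0.001], [0.001, 0.001, -1.0]]
ft_force: [-0.9, -1.0, -0.4]
opening: 0.0497
```

```bash
python3 out.py 1234
```

```text
1 {40: 18, 44: 15, 48: 15, 52: 18, 56: 17, 60: 16, 64: 19, 68: 19, 72: 16, 76: 13}
2 {40: 16, 44: 15, 48: 15, 52: 15, 56: 16, 60: 14, 64: 15, 68: 19, 72: 23, 76: 26}
3 {40: 6, 44: 11, 48: 12, 52: 13, 56: 36, 60: 78, 64: 81, 68: 80, 72: 79, 76: 77}
4 {40: 7, 44: 8, 48: 10, 52: 9, 56: 54, 60: 79, 64: 79, 68: 80, 72: 79, 76: 78}
[ 0.5329 -0.1857  0.0739] [ 0.4  0.4 -1.4] [-0.01  0.18  0.04] 0.0499448537066609
```

D is through. Releasing and checking all four blocks and the levers.

Emit:
{"op": "drive_tool", "data": {
  "motion": [
    [0.65,0,0,0,0,0,0],
    [0.65,0,0,0,0,0,0],
    [0.65,0,0,0,0,0,0],
    [0.65,0,0,0,0,0,0],
    [0.65,0,0,-3,0,0,0],
    [0.65,0,0,-7,0,0,0],
    [0.65,0,0,-12,0,0,0],
    [0.65,-6,6,-15,0,0,0],
    [0.65,-10,12,-15,0,0,0],
    [0,-10,18,-15,0,0,0]
  ]
}}

```text
t: 35.38
tcp_pos: [0.429, -0.3327, 0.2243]
tcp_rot: [[0.998, -0.059, 0.002], [-0.059, -0.998, -0.002], [0.002, 0.002, -1.0]]
ft_force: [1.5, -0.3, -0.7]
opening: 0.0535
```

```bash
python3 out.py 1234
python3 - <<'E'
from plan import *
p=vision.capture('top');q=vision.capture('side')
rs=lambda im,c,s:cv2.resize(im['frame'][c[1]:c[3],c[0]:c[2],::-1],None,fx=s,fy=s,interpolation=cv2.INTER_CUBIC)
m=np.zeros((560,800,3),np.uint8); a=rs(p,(270,120,430,220),2.5); b=rs(q,(320,160,420,300),4); m[:b.shape[0],:400]=b; m[:a.shape[0],400:]=a
cv2.imwrite('pics/all.png',m)
for d in finder.spot_in('lever1',p)[:6]: print('T',round(d['p'],2),np.round(d['position'],3))
for i in(1,2,3,4): print('pin',i,np.round(rack(i,.018),4), 'px',proj(p,[*rack(i,.018),.110])[0])
plan()
E
```

```text
1 {40: 9, 44: 15, 48: 16, 52: 15, 56: 47, 60: 76, 64: 77, 68: 77, 72: 78, 76: 78}
2 {40: 8, 44: 11, 48: 14, 52: 24, 56: 66, 60: 79, 64: 79, 68: 78, 72: 76, 76: 75}
3 {40: 7, 44: 11, 48: 11, 52: 13, 56: 35, 60: 77, 64: 79, 68: 79, 72: 79, 76: 77}
4 {40: 7, 44: 7, 48: 9, 52: 9, 56: 64, 60: 79, 64: 80, 68: 79, 72: 80, 76: 77}
[ 0.4271 -0.3405  0.2242] [-1.1 -6.5  0.3] [-0.3   0.27 -0.03] 0.049953312679556904
T 0.72 [ 0.607 -0.182  0.118]
T 0.7 [0.628 0.13  0.123]
T 0.67 [0.775 0.121 0.018]
T 0.56 [0.622 0.021 0.118]
T 0.54 [ 0.616 -0.087  0.124]
pin 1 [0.6035 0.1413] px [281.99052297 154.77755579]
pin 2 [0.5971 0.0315] px [323.30596054 155.97855495]
pin 3 [ 0.5908 -0.0783] px [364.75175894 157.18334358]
pin 4 [ 0.5845 -0.1882] px [406.32853611 158.39193964]
t 35.58 tcp [ 0.4298 -0.3328  0.2228] yaw -0.063 F [-0.9  0.  -1.1] open 0.0383
```

View pics/all.png

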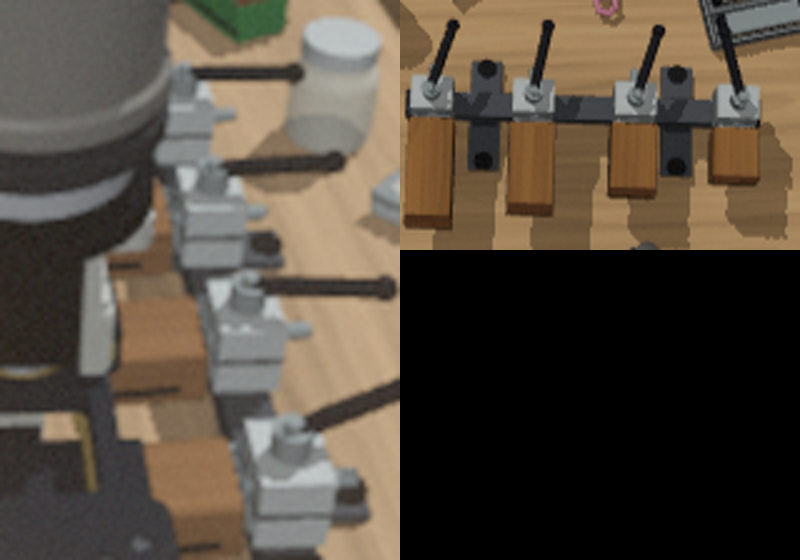

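All four hang in order A, B, C, D, rods out, levers still out. Next, the lever angles and sweep paths.

```bash
cat > lev.py <<'E'
from plan import *
np.set_printoptions(precision=3,suppress=True)
def angle(p,i,uv): # knob pixel in top view
    k=unproj(p,uv,.122)[0,:2]-rack(i,.018); c,s=np.cos(RYAW),np.sin(RYAW); x,y=c*k[0]+s*k[1],-s*k[0]+c*k[1]; return np.arctan2(-y,x),np.hypot(x,y)
def fc(th,r=.042,gap=0,hx=.0095,hy=.019):
    n=np.array([np.sin(th),np.cos(th)]);d=np.array([np.cos(th),-np.sin(th)])
    return r*d+n*(.0055+gap+hx*abs(n[0])+hy*abs(n[1]))
def path(i,th0,z=.119,end=1.60):
    a=fc(th0,gap=.012); pts=[fc(t) for t in np.linspace(th0+.1,end,7)]
    W=[(*rack(i,.018+a[0],a[1]),.20,RYAW),(*rack(i,.018+a[0],a[1]),z,RYAW)]+[(*rack(i,.018+q[0],q[1]),z,RYAW) for q in pts]
    return W
E
python3 - <<'E'
from lev import *
p=vision.capture('top');q=vision.capture('side')
for i,(u,v) in enumerate([(453,25),(548,26),(658,31),(721,20)],1):
    print(i,angle(p,i,((u-400)/2.5+270,v/2.5+120)))
from scipy.optimize import least_squares
r=least_squares(lambda X:np.r_[proj(p,X)[0]-[253,109],proj(q,X)[0]-[405.5,169]],[.72,.25,.06]);print('jar lid',r.x,r.fun)
plan(*path(4,-.28)[:1])
W=path(4,-.28); s=ctrl.observe(); s=dict(s,tcp_pos=W[0][:3],tcp_rot=tool(RYAW)); plan(*W[1:],st=s)
E
```

```text
1 (np.float64(0.3295919971457163), np.float64(0.06937346159654871))
2 (np.float64(0.19856120964796095), np.float64(0.06885465169240401))
3 (np.float64(0.3028064997778083), np.float64(0.0684924732315813))
4 (np.float64(-0.27943624745093515), np.float64(0.08281234598066833))
jar lid [0.745 0.223 0.083] [-0.05   0.36   0.362 -0.097]
t 35.67 tcp [ 0.431 -0.331  0.223] yaw -0.0597 F [0.4 0.2 0.4] open 0.0299
[17.47, -20.05, 2.29] [-0.0001, -0.0006, -0.0021] rows>=4.3
t 35.67 tcp [ 0.617 -0.141  0.2  ] yaw -0.0576 F [0.4 0.2 0.4] open 0.0299
[0.0, 0.0, 8.1] [0.0, 0.0, 0.0] rows>=1.3
[0.69, 1.55, 8.1] [0.0, 0.0, 0.0] rows>=0.3
[1.49, 2.81, 8.1] [0.0, 0.0, 0.0] rows>=0.2
[1.94, 4.09, 8.1] [0.0, 0.0, 0.0] rows>=0.2
[1.91, 5.61, 8.1] [0.0, 0.0, 0.0] rows>=0.2
[1.27, 7.13, 8.1] [0.0, 0.0, 0.0] rows>=0.3
[0.03, 8.38, 8.1] [0.0, 0.0, 0.0] rows>=0.3
[-1.54, 9.09, 8.1] [0.0, 0.0, 0.0] rows>=0.3
```

Emit:
{"op": "drive_tool", "data": {
  "motion": [
    [0,8,-10,1,0,0,0],
    [0,17.5,-20,2.3,0,0,0],
    [0,17.5,-20,2.3,0,0,0],
    [0,17.5,-20,2.3,0,0,0],
    [0,17.5,-20,2.3,0,0,0],
    [0,17.5,-20,2.3,0,0,0],
    [0,17.5,-20,2.3,0,0,0]
  ]
}}

```text
t: 36.55
tcp_pos: [0.6164, -0.1437, 0.2002]
tcp_rot: [[0.998, -0.061, 0.0], [-0.061, -0.998, -0.001], [0.001, 0.001, -1.0]]
ft_force: [0.6, 0.2, 1.1]
opening: 0.0007
```

Run:
```python
from lev import *
plan(*path(4,-.28)[1:])
```

```text
t 36.55 tcp [ 0.616 -0.144  0.2  ] yaw -0.0608 F [0.6 0.2 1.1] open 0.0007
[0.04, -0.24, 8.12] [0.0012, -0.0005, -0.0032] rows>=1.3
[0.74, 1.31, 8.13] [0.0012, -0.0005, -0.0032] rows>=0.3
[1.55, 2.57, 8.13] [0.0012, -0.0005, -0.0032] rows>=0.2
[2.0, 3.85, 8.13] [0.0012, -0.0005, -0.0032] rows>=0.2
[1.97, 5.37, 8.13] [0.0012, -0.0005, -0.0032] rows>=0.2
[1.34, 6.89, 8.13] [0.0012, -0.0005, -0.0032] rows>=0.3
[0.1, 8.14, 8.13] [0.0012, -0.0005, -0.0032] rows>=0.3
[-1.47, 8.86, 8.13] [0.0012, -0.0005, -0.0032] rows>=0.3
```

Emit:
{"op": "drive_tool", "data": {
  "motion": [
    [0,0,-0.25,4,0,0,0],
    [0,0,-0.25,8.1,0,0,0],
    [0,0,-0.25,8.1,0,0,0],
    [0,0.75,1.3,8.1,0,0,0],
    [0,1.55,2.6,8.1,0,0,0],
    [0,2,3.85,8.1,0,0,0],
    [0,2,5.35,8.1,0,0,0],
    [0,1.35,6.9,8.1,0,0,0],
    [0,0.1,8.15,8.1,0,0,0],
    [0,-1.45,8.85,8.1,0,0,0]
  ]
}}

```text
t: 37.8
tcp_pos: [0.5966, -0.2317, 0.1191]
tcp_rot: [[0.998, -0.061, 0.002], [-0.061, -0.998, -0.001], [0.002, 0.001, -1.0]]
ft_force: [15.2, 6.5, -2.3]
opening: 0.0007
```

Emit:
{"op": "drive_tool", "data": {
  "motion": [
    [0,0,0,0,0,0,0],
    [0,-0.2,0,0,0,0,0],
    [0,-0.2,0,0,0,0,0]
  ]
}}

```text
t: 38.17
tcp_pos: [0.597, -0.2316, 0.1197]
tcp_rot: [[0.998, -0.061, 0.007], [-0.061, -0.998, -0.003], [0.007, 0.003, -1.0]]
ft_force: [9.7, -1.8, -3.9]
opening: 0.0002
```

Run:
```python
from lev import *
p=vision.capture('side'); save(p,'l4.png',(340,180,440,300),5)
for d in finder.spot_in('lever1',p)[:6]: print('S',round(d['p'],2),np.round(d['position'],3))
plan()
```

```text
S 0.72 [0.622 0.126 0.115]
S 0.62 [ 0.576 -0.225  0.125]
S 0.55 [ 0.585 -0.087  0.107]
S 0.24 [0.524 0.124 0.074]
t 38.27 tcp [ 0.597 -0.232  0.12 ] yaw -0.0608 F [10.4 -0.6 -4. ] open 0.0004
```

View pics/l4.png

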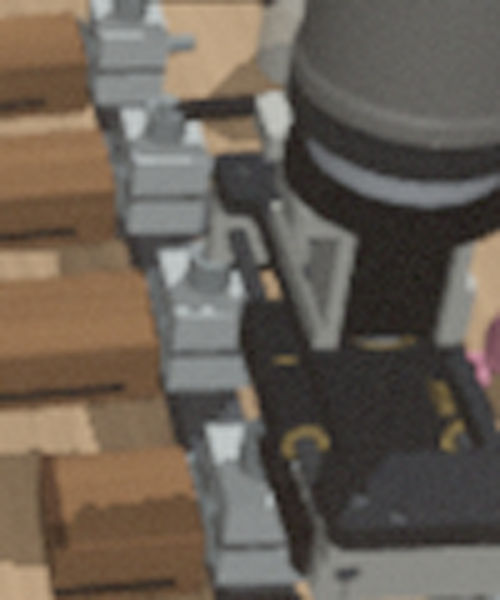

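The 10 N push-back, against 1.4 N for the lever's own stiffness, shows lever 4 at its stop. Backing off and going to lever 3.

Run:
```python
from lev import *
plan(*path(3,.30))
```

```text
t 38.27 tcp [ 0.597 -0.232  0.12 ] yaw -0.0608 F [10.4 -0.6 -4. ] open 0.0004
[3.65, -17.69, -8.05] [0.0027, -0.0071, -0.0033] rows>=3.2
[3.59, -17.71, 0.05] [0.0027, -0.0071, -0.0033] rows>=1.3
[3.35, -16.1, 0.05] [0.0027, -0.0071, -0.0033] rows>=0.3
[3.41, -15.1, 0.05] [0.0027, -0.0071, -0.0033] rows>=0.2
[3.21, -14.05, 0.06] [0.0027, -0.0071, -0.0033] rows>=0.2
[2.72, -13.03, 0.05] [0.0027, -0.0071, -0.0033] rows>=0.2
[1.96, -12.13, 0.05] [0.0027, -0.0071, -0.0033] rows>=0.2
[0.96, -11.44, 0.05] [0.0027, -0.0071, -0.0033] rows>=0.2
[-0.11, -11.03, 0.04] [0.0027, -0.0071, -0.0033] rows>=0.2
```

Emit:
{"op": "drive_tool", "data": {
  "motion": [
    [0,2,0,0,0,0,0],
    [0,2.5,0,-5,0,0,0],
    [0,3.6,-6,-8,0,0,0],
    [0,3.6,-12,-8,0,0,0],
    [0,3.6,-17.7,-8,0,-0.007,0],
    [0,3.6,-17.7,-8,0,-0.007,0],
    [0,3.6,-17.7,-4,0,-0.007,0],
    [0,3.6,-17.7,0.1,0,-0.007,0],
    [0,3.6,-17.7,0.1,0,-0.007,0]
  ]
}}

```text
t: 39.4
tcp_pos: [0.6394, -0.0572, 0.1148]
tcp_rot: [[0.998, -0.061, -0.013], [-0.061, -0.998, 0.0], [-0.013, 0.0, -1.0]]
ft_force: [-1.1, 1.1, 0.8]
opening: 0.0003
```

Emit:
{"op": "drive_tool", "data": {
  "motion": [
    [0,-0.2,1.6,0,0,0,0],
    [0,-0.2,2.6,0,0,0,0],
    [0,-0.4,3.65,0,0,0,0],
    [0,-0.85,4.7,0,0,0,0],
    [0,-1.6,5.6,0,0,0,0],
    [0,-2.6,6.3,0,0,0,0],
    [0,-3.7,6.7,0,0,0,0],
    [0,-3.9,6.7,0,0,0,0],
    [0,-3.9,6.7,0,0,0,0]
  ]
}}

```text
t: 40.52
tcp_pos: [0.6035, -0.1203, 0.1189]
tcp_rot: [[0.998, -0.061, 0.006], [-0.061, -0.998, -0.001], [0.006, 0.001, -1.0]]
ft_force: [20.0, 2.5, -9.8]
opening: 0.0006
```

Run:
```python
from lev import *
plan(*path(2,.20))
```

```text
t 40.52 tcp [ 0.604 -0.12   0.119] yaw -0.0609 F [20.   2.5 -9.8] open 0.0006
[3.36, -18.01, -8.1] [0.0009, -0.0062, -0.0033] rows>=3.2
[3.3, -18.02, -0.0] [0.0009, -0.0062, -0.0033] rows>=1.3
[3.23, -16.42, -0.0] [0.0009, -0.0062, -0.0033] rows>=0.3
[3.41, -15.38, -0.0] [0.0009, -0.0062, -0.0033] rows>=0.2
[3.3, -14.25, 0.0] [0.0009, -0.0062, -0.0033] rows>=0.2
[2.87, -13.13, -0.0] [0.0009, -0.0062, -0.0033] rows>=0.2
[2.1, -12.12, -0.01] [0.0009, -0.0062, -0.0033] rows>=0.2
[1.04, -11.34, -0.01] [0.0009, -0.0062, -0.0033] rows>=0.2
[-0.11, -10.88, -0.02] [0.0009, -0.0062, -0.0033] rows>=0.2
```

Emit:
{"op": "drive_tool", "data": {
  "motion": [
    [0,2,0,0,0,0,0],
    [0,2.5,0,-5,0,0,0],
    [0,3.6,-6,-8.3,0,0.01,0],
    [0,3.6,-12,-8.3,0,0.01,0],
    [0,3.6,-18,-8.3,0,0.01,0],
    [0,3.6,-18,-8.3,0,0.01,0],
    [0,3.6,-18,-4,0,0.01,0],
    [0,3.6,-18,-0.3,0,0.01,0],
    [0,3.6,-18,-0.3,0,0.01,0]
  ]
}}

```text
t: 41.65
tcp_pos: [0.6434, 0.0559, 0.1179]
tcp_rot: [[0.998, -0.061, -0.003], [-0.061, -0.998, -0.001], [-0.003, 0.002, -1.0]]
ft_force: [1.0, 0.3, -0.8]
opening: 0.0008
```

Emit:
{"op": "drive_tool", "data": {
  "motion": [
    [0,-0.1,1.6,0,0,0,0],
    [0,0.1,2.65,0,0,0,0],
    [0,0,3.75,0,0,0,0],
    [0,-0.45,4.9,0,0,0,0],
    [0,-1.2,5.9,0,0,0,0],
    [0,-2.25,6.7,0,0,0,0],
    [0,-3.4,7.1,0,0,0,0],
    [0,-3.6,7.1,0,0,0,0],
    [0,-3.6,7.1,0,0,0,0]
  ]
}}

```text
t: 42.78
tcp_pos: [0.61, -0.0117, 0.1217]
tcp_rot: [[0.998, -0.061, 0.016], [-0.061, -0.998, -0.001], [0.016, 0.0, -1.0]]
ft_force: [18.3, 1.4, -8.9]
opening: 0.0005
```

Run:
```python
from lev import *
plan(*path(1,.33))
```

```text
t 42.77 tcp [ 0.61  -0.012  0.122] yaw -0.0609 F [18.3  1.4 -8.9] open 0.0005
[3.76, -17.54, -7.78] [0.0005, -0.0163, -0.0033] rows>=3.1
[3.63, -17.54, 0.32] [0.0005, -0.0163, -0.0033] rows>=1.3
[3.34, -15.93, 0.32] [0.0005, -0.0163, -0.0033] rows>=0.3
[3.37, -14.94, 0.32] [0.0005, -0.0163, -0.0033] rows>=0.2
[3.14, -13.91, 0.31] [0.0005, -0.0163, -0.0033] rows>=0.2
[2.64, -12.93, 0.31] [0.0005, -0.0163, -0.0033] rows>=0.2
[1.88, -12.06, 0.29] [0.0005, -0.0163, -0.0033] rows>=0.2
[0.89, -11.4, 0.28] [0.0005, -0.0163, -0.0033] rows>=0.2
[-0.14, -11.0, 0.26] [0.0005, -0.0163, -0.0033] rows>=0.2
```

Emit:
{"op": "drive_tool", "data": {
  "motion": [
    [0,2,0,0,0,0,0],
    [0,2.5,0,-5,0,0,0],
    [0,3.9,-6,-8,0,0,0],
    [0,3.9,-12,-8,0,0,0],
    [0,3.9,-17.5,-8,0,0,0],
    [0,3.9,-17.5,-8,0,0,0],
    [0,3.9,-17.5,-4,0,0,0],
    [0,3.9,-17.5,0,0,0,0],
    [0,3.9,-17.5,0,0,0,0]
  ]
}}

```text
t: 43.9
tcp_pos: [0.6525, 0.1592, 0.1173]
tcp_rot: [[0.998, -0.061, -0.004], [-0.061, -0.998, -0.003], [-0.004, 0.003, -1.0]]
ft_force: [-0.2, -0.2, -0.1]
opening: 0.0005
```

Emit:
{"op": "drive_tool", "data": {
  "motion": [
    [0,-0.3,1.6,0,0,0,0],
    [0,-0.25,2.6,0,0,0,0],
    [0,-0.5,3.65,0,0,0,0],
    [0,-1,4.6,0,0,0,0],
    [0,-1.75,5.5,0,0,0,0],
    [0,-2.75,6.15,0,0,0,0],
    [0,-3.7,6.5,0,0,0,0],
    [0,-3.9,6.5,0,0,0,0],
    [0,-3.9,6.5,0,0,0,0]
  ]
}}

```text
t: 45.02
tcp_pos: [0.6167, 0.0982, 0.1216]
tcp_rot: [[0.998, -0.061, 0.016], [-0.061, -0.998, -0.0], [0.016, -0.001, -1.0]]
ft_force: [18.8, 2.4, -8.4]
opening: 0.0003
```

Stop reached on lever 1 as well. Backing off, rising and moving aside for a final look.

Emit:
{"op": "drive_tool", "data": {
  "motion": [
    [0,2,0,0,0,0,0],
    [0,2.5,0,-5,0,0,0],
    [0,2.5,0,-11,0,0,0],
    [0,-4,-6,-12,0,0,0],
    [0,-10,-12,-12,0,0,0],
    [0,-16,-18,-12,0,0,0],
    [0,-22,-24,-12,0,0,0],
    [0,-25,-28,-12,0,0,0],
    [0,-25,-28,-12,0,0,0],
    [0,-25,-28,-12,0,0,0]
  ]
}}

```text
t: 46.28
tcp_pos: [0.3761, 0.3945, 0.2394]
tcp_rot: [[0.998, -0.056, 0.003], [-0.056, -0.998, -0.002], [0.003, 0.001, -1.0]]
ft_force: [0.4, -0.6, 0.6]
opening: 0.0008
```

```bash
python3 out.py 1234
python3 - <<'E'
from lev import *
p=vision.capture('top');q=vision.capture('side')
rs=lambda im,c,s:cv2.resize(im['frame'][c[1]:c[3],c[0]:c[2],::-1],None,fx=s,fy=s,interpolation=cv2.INTER_CUBIC)
m=np.zeros((560,800,3),np.uint8); a=rs(p,(270,120,430,220),2.5); b=rs(q,(320,160,420,300),4); m[:b.shape[0],:400]=b; m[:a.shape[0],400:]=a
m[260:560,400:]=rs(p,(270,140,430,200),5)[:300,200:600]
cv2.imwrite('pics/end.png',m); plan()
E
```

```text
1 {40: 16, 44: 12, 48: 12, 52: 15, 56: 48, 60: 77, 64: 80, 68: 79, 72: 79, 76: 79}
2 {40: 12, 44: 12, 48: 14, 52: 23, 56: 68, 60: 81, 64: 80, 68: 80, 72: 79, 76: 78}
3 {40: 6, 44: 9, 48: 12, 52: 11, 56: 39, 60: 78, 64: 82, 68: 81, 72: 80, 76: 79}
4 {40: 6, 44: 7, 48: 8, 52: 9, 56: 61, 60: 81, 64: 81, 68: 81, 72: 80, 76: 80}
[0.376  0.395  0.2395] [-1.3  0.4 -0.4] [-0.    0.23  0.01] 0.000366298083432698
t 46.42 tcp [0.379 0.393 0.239] yaw -0.0586 F [-0.4  0.3  0.4] open 0.0009
```

View pics/end.png

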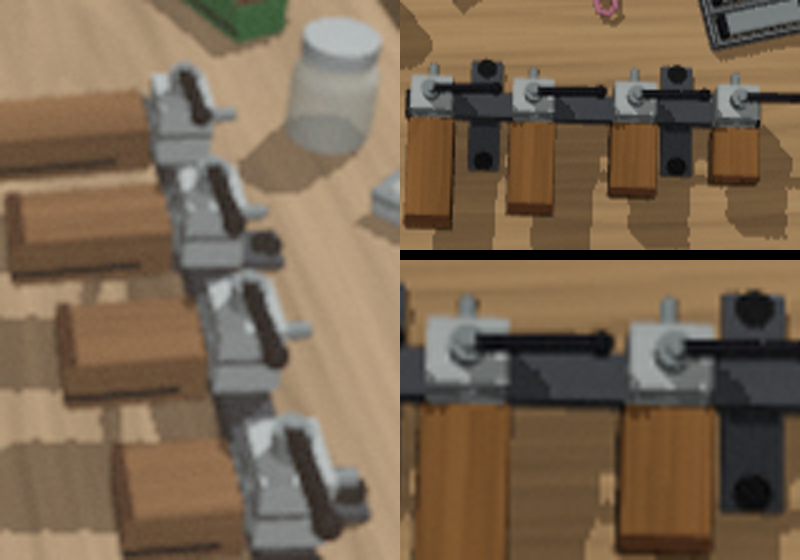

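All four levers lie along the bar, with knobs in the top crop at (496,88), (601,92), (704,96) and off the crop's right edge for lever 4. A quick angle check.

Run:
```python
from lev import *
p=vision.capture('top')
for i,(u,v) in enumerate([(496,88),(601,92),(704,96)],1): print(i,angle(p,i,((u-400)/2.5+270,v/2.5+120)))
# lever 4: darkest blob near expected knob place
g=p['frame'].max(2)
for i in(1,2,3,4):
    best=min((float(np.mean([map_coordinates for map_coordinates in [g[tuple(np.round(proj(p,[*rack(i,.018+r*np.cos(t),-r*np.sin(t)),.11+.18*r])[0][::-1]).astype(int))] for r in (.03,.04,.05,.06)]])),t) for t in np.arange(1.2,1.75,.02)); 
    c=[round(t,2) for t in np.arange(1.2,1.75,.02) if np.mean([g[tuple(np.round(proj(p,[*rack(i,.018+r*np.cos(t),-r*np.sin(t)),.11+.18*r])[0][::-1]).astype(int))] for r in (.03,.04,.05,.06)])<best[0]+10]
    print(i,best,c[0],c[-1])
```

```text
1 (np.float64(1.6066141223344814), np.float64(0.07075693464337837))
2 (np.float64(1.62086139664828), np.float64(0.071297265222751))
3 (np.float64(1.6380403652371576), np.float64(0.06937924464862424))
1 (18.25, np.float64(1.6600000000000004)) 1.54 1.68
2 (17.5, np.float64(1.6600000000000004)) 1.54 1.68
3 (21.25, np.float64(1.6400000000000003)) 1.58 1.68
4 (25.75, np.float64(1.5600000000000003)) 1.56 1.68
```

All levers are at about 1.6 rad (the stop). Handing in.

```bash
python3 -c "
from h import *
print(order.sign_off())"
```

```text
the job is handed in; nothing more can be done
None
```

I hung all four blocks in order, A in clamp 1, B in 2, C in 3 and D in 4. Then I swung the levers in, 4 first and 1 last, and handed the job in at about 46 s of robot time. No verdict was reported.

**Last checks**
- **Rods:** in the side view, the rod ends stand about 54–57 mm behind the mouths, which is 18–21 mm out behind the clamps.
- **Blocks:** striking faces are up, and nothing in the pictures showed a block shifting after release.
- **Levers:** they measure about 1.56–1.66 rad in the top view, so they are at the 1.6 stop within measuring error. Each was also felt against its stop, pushing back with 10–20 N.
- **Arm:** it was clear of everything when I handed in.
- **Bystanders:** the arm never went near the harmonicas, tin or shaker. I did not measure them again at the end.

**Checks that failed or disagreed**
- The arm hid the held rod from the top camera, so I set the sideways alignment from the robot's own position plus the forces felt.
- The automatic rod measurement was wrong for B and D, because it picked up the grey rack foot. I read the rod's pixels from the picture instead.
- B sat about 3 mm back in the grip, which I allowed for.

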